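# Eject a candle from its mould and tip it into the tray

### The job

A finished pillar candle is still in its lying tube mould. Push the long rod through the hole in the mould's end plate, handle right up to the plate, so that the candle slides out onto the tipping trough; draw the rod out again and lay it on the table. Then press the trough's spring pedal down to its stop so that the candle rolls into the tray, and let the pedal come back up; do not touch the candle with the gripper, and leave the other things on the table where they are.

Things in the scene. Friction and masses are not known exactly. Their poses are not given: they have to be found in the camera images.
- station: The fixed mould bench. Origin on the table below the hole, at the outer face of the end plate; y runs along the mould, the way the candle is pushed out; -x is the tray side (towards the robot); z up. End plate at y 0 to 10 mm, 90 mm wide, top at z = 132. Aluminium tube lying behind it, y 10 to 118 mm, inner diameter 66, outer 77 mm, axis at z = 92.5 mm, far end open.
- bore (a point): Centre of the 22 mm hole at the outer face of the end plate, 92.5 mm above the table; its mouth is chamfered by 3 mm, the plate is 10 mm thick. The rod goes in along the station's +y. Axes as station.
- tray_floor (a point): Middle of the wooden tray's flat floor, 8 mm above the table; axes as station. In the station's frame the tray is a gutter: floor x -125 to -86 mm, y 107 to 293 mm, walls 48 mm high, and a ramp from the trough down to the floor; the candle nests between ramp and outer wall, its axis at about x = -95, z = 39 mm.
- tipper (a joint): Angle of the trough and its pedal, one rocker on an axle along the station's y at x = 0, z = 45 mm: 0 = trough level, pedal up; 0.45 rad = stop, pedal down, trough tipped to the tray. A spring returns it; 3 to 7 N on the pedal moves it, on the stop it bears 20 N. Shallow V trough: y 122 to 277 mm, x -41 to 45 mm, 2 mm below the tube's inner bottom, end stop at y = 273 mm.
- pedal_pad (a point): Centre of the pedal's rubber top, a 60 x 64 mm plate beyond the trough's far end, at x = -112, y = 345 mm in the station's frame; 85 mm above the table when up, about 32 mm when on its stop (turning about the axle, the point shifts about 6 mm in x on the way).
- ejector: The long rod, the one to use, loose on the table: square wooden handle 30 x 30 x 75 mm, from whose front face a round steel rod, 14 mm thick, stands out 125 mm (200 mm in all). Origin at the centre of the handle's underside; y points to the rod's tip, z up; rod axis 15 mm above the underside. Balance point about 20 mm ahead of the handle's centre. About 0.15 kg.
- ejector_tip (a point): End face of the long rod, on its axis, 162.5 mm from the handle's centre along y.
- candle: The pillar candle, 60 mm thick, 131 mm long, 0.34 kg, lying in the tube. Origin at the centre of its flat base, which faces the end plate (12 to 24 mm past its outer face at the start); z runs along the candle to the slanted top, which sticks out of the tube. It slides under 2 to 6 N.
- candle_mid (a point): Centre of the candle, 65 mm from the base along its z.
- short_rod: A rod of the same make with only 55 mm of steel (130 mm in all), too short for the job; same origin and axes. A bystander.
- gold_spool: Low ribbon spool, 65 mm across, 16 mm high. A bystander; origin under its centre.
- roll_tape: Roll of tape, 94 mm across, 48 mm high. A bystander; origin under its centre.
- small_pot: Small clay pot, 75 mm across, 70 mm high. A bystander; origin under its centre.
- secateurs: Closed secateurs, 179 mm long, 14 mm high, lying flat. A bystander; origin under its centre.
- pencil: Pencil, 117 mm long, 7 mm thick. A bystander; origin under its centre.

How it is judged (in metres and radians):
On the way, in this order (a step that is already met when the one before it is completed fails the run):
1. the long rod has been pushed through the mould (its tip at least 117 mm past the plate's outer face, on the axis) and the candle lies on the trough, clear of the tube (y of ejector_tip in the frame of station above 0.117 m and x of ejector_tip in the frame of station between -0.012 and 0.012 m and z of ejector_tip in the frame of station between 0.075 and 0.11 m and y of candle in the frame of station between 0.119 and 0.16 m and x of candle_mid in the frame of station between -0.02 and 0.02 m and z of candle_mid in the frame of station between 0.075 and 0.105 m), for 0.1 s.
2. the rod is out again, released and lying on the table, the candle still on the trough (height (world z) of ejector below 0.035 m and height (world z) of ejector_tip below 0.03 m and contact force between ejector and station below 0.05 N and contact force between the fingers and ejector below 0.05 N and linear speed of ejector below 0.03 m/s and y of candle in the frame of station between 0.119 and 0.16 m and x of candle_mid in the frame of station between -0.02 and 0.02 m and z of candle_mid in the frame of station between 0.075 and 0.105 m), for 0.1 s.
3. the pedal is down to its stop (joint over 0.42) (value of joint tipper above 0.42 rad), for 0.05 s.
At the end, for the whole second after the job is handed in: The candle lies at rest in the tray (its centre within 20 mm of the tray's middle line and under 55 mm high, lying within 10 degrees), the long rod lies still on the table, off the station and released, and the pedal is back up (joint under 0.04 rad) (x of candle_mid in the frame of station between -0.115 and -0.075 m and y of candle_mid in the frame of station between 0.11 and 0.29 m and height (world z) of candle_mid below 0.055 m and angle between candle's own z axis and vertical above 1.4 rad and linear speed of each of candle, ejector below 0.03 m/s and height (world z) of ejector below 0.035 m and height (world z) of ejector_tip below 0.03 m and contact force between ejector and station below 0.05 N and contact force between the fingers and ejector below 0.05 N and value of joint tipper below 0.04 rad); the robot touches nothing.
It fails at once if the gripper or arm touches the candle (contact force between any of the fingers, the arm and candle above 0.5 N).
It fails at once if another thing on the table is moved by more than 30 mm (distance of any of gold_spool, roll_tape, small_pot, secateurs, pencil, short_rod from where it was at the start of the episode above 0.03 m).
It also fails if it takes over 67 s, if anything falls off the work surface, if the arm or the gripper's body presses on something with over 40 N, if the wrist force passes 120 N, or if a joint passes its speed limit or range.

### The arm

A 6-joint arm with a two-finger parallel gripper is mounted at the origin on a cart in front of the work surface, level with it; the furniture and walls round the work are solid. World frame = base frame: x ahead of the robot, y to its left, z up, the work surface at z = 0. Lengths are in mm, angles in rad, forces in N, time in s.
With the tool pointing down it reaches from about 325 to 900 mm from the base axis. Payload 6.1 kg.
Tool frame: the origin (TCP) lies on the front face of the gripper's body, between the roots of the fingers; the fingertips stand 73 mm ahead of it and the grasp point (between the pads) lies 54 mm ahead of it; y points along the fingers, z is the direction in which the jaws open and shut, and the axes are right-handed (so a half turn about y gives the same grasp; the last joint's range is limited). The gripper opens to 85 mm and grips with 20 to 120 N. Pads are 22 mm wide; open, the fingers measure 114 mm over their backs; the gripper's body (76 mm by 85 mm) begins 54 mm behind the grasp point. The pads swing forward as they close: fully open they stand 13 mm farther back than shut.
Start: joints at [1.185, 0.22, 1.526, -0, 1.395, -0.126], TCP at [160.553, 604.019, 303.9] pointing down, gripper open.
Joint ranges: [-2.98, 2.98], [-0.91, 2.08], [0.09, 2.57], [-1.24, 4.39], [0.2, 2.65], [-2.68, 2.68]. Speed limits (rad/s): [2.57, 2.57, 3.01, 3.14, 3.14, 3.14].

### API

Orientations are given as a unit quaternion [x, y, z, w].
In Python, from plant import status, viewer, order gives the robot as it stands.
- The arm moves only by the tool servo_tool, never from a script. Its argument "targets" is a list that holds one entry, the list of rows, each a list of 7 numbers: the turn, a rotation vector about the tool's x, y, z in rad, then the shift along the tool's x, y, z in m, then the opening, from 0 (shut) to 1 (fully open). A call has 1 to 20 rows; each row shifts and turns the pose as measured when the row begins, along the tool's axes as they then stand; what a row does not reach is not made up. A row lasts 1/10 s, in which the tool goes at most 50 mm and 8.59 degrees, less where a joint would pass 70% of its speed; a pose out of reach is approached as far as the arm can. A call with a gripper value outside its range is refused whole. The fingers move at their own pace and stop on an object; the grip force is fixed at half the most. Time passes only in rows, so rows that do not move let the fingers close. It gives the time, the measured TCP pose, the force and the opening at its end, in the units of the state.
- status.state(): the state, without advancing time (a new reading comes with each control period).
- viewer.snapshot(name): name is "scene" or "side" or "wrist"; returns a dict with "img" (384x512x3 uint8, blue, green, red), "range_z" (384x512 float32, mm along the optical axis (not along the pixel's ray), 0 where there is no reading), "fx", "fy", "cx", "cy" (pixels), "rvec" (rotation vector, rad) and "tvec" (3), from world to camera coordinates, as OpenCV has them. Camera axes: x right, y down, z forward; pixel columns grow to the right and rows downward; lengths in mm; the calibration is good to about 2 mm. The wrist camera is an equidistant fisheye: a pixel r from the principal point sees the ray r / f radians off the axis. A picture is of the moment at which its call begins.
- order.finish_job(): hands the job in, once; it reports no verdict.
The state is a dict: "time": time; "q": joint angles; "joint_velocities": joint speeds; "joint_torque": joint torques, N m; "position": TCP position; "ee_rot": TCP orientation; "force": force on the tool from outside, world axes, zero at the start; "ft_torque": the same for the moment, N m; "grip_width": finger opening in mm.
Only numpy, scipy, OpenCV 4.12 (cv2) and the standard library are available. Lean on these libraries where they do the work, as an engineer would, in place of code of your own. Each camera call takes 0.05 s, during which the arm holds its last target.

## Working session

There is one attempt and no reset: what is moved stays moved. The work goes in short steps, Python scripts to look and compute and a tool call to move; the robot and the scene stay as the last step left them, time stands still between calls to the robot, and variables do not carry over. Pictures are saved under pics/ and viewed, and the job is handed in when it is done.

Besides the shell and the picture viewer there is one more tool, called after "Emit:" in YAML: its name, and indented under it one key for each argument. servo_tool: Moves the arm, as the interface text tells. Its arguments: {"type":"object","properties":{"targets":{"type":"array"}},"required":["targets"]}

```bash
ls; mkdir -p pics
python3 - <<'E'
from plant import status, viewer
import cv2
print(status.state())
for n in ["scene","side","wrist"]:
    s=viewer.snapshot(n); cv2.imwrite(f"pics/{n}0.png",s["img"]); print(n,{k:v for k,v in s.items() if k not in("img","range_z")})
E
```

```text
pics
{'time': 0.0, 'q': array([ 1.18487414e+00,  2.21213313e-01,  1.52762454e+00,  2.14244817e-05,
        1.39467374e+00, -1.26071121e-01]), 'joint_velocities': array([ 0.00070976, -0.00176717, -0.00016519,  0.00059822,  0.00043872,
       -0.00052576]), 'joint_torque': array([-1.07366952e-03, -4.96914160e+01, -3.89380360e+01, -2.68979938e-04,
        1.14006386e-02,  1.11601352e-05]), 'position': array([160.3908574 , 603.59099974, 302.79992258]), 'ee_rot': array([ 0.70180092, -0.09179325,  0.09143525, -0.70049202]), 'force': array([-0.4761236 , -0.06282273,  0.43012646]), 'ft_torque': array([-0.03255706,  0.01006673, -0.02450136]), 'grip_width': 85.2735452585482}
scene {'fx': 499.1185120630577, 'fy': 499.1185120630577, 'cx': 264.8928300524877, 'cy': 197.0177752618378, 'rvec': array([ 0.73793695, -2.56346382,  1.1527754 ]), 'tvec': array([ 521.4539945 ,  244.49749987, 1769.17714617])}
side {'fx': 362.68273440579, 'fy': 362.68273440579, 'cx': 261.1589244743324, 'cy': 197.91219191781298, 'rvec': array([ 2.05335214, -0.26688362,  0.17445905]), 'tvec': array([-563.2027125 ,  173.35438055, 1309.6839888 ])}
wrist {'fx': 297.3186396354542, 'fy': 297.3186396354542, 'cx': 255.70616960744317, 'cy': 193.9936408937361, 'rvec': array([-2.29416771, -1.76524039, -0.26113919]), 'tvec': array([-624.29137709,  -38.84098748,  379.08031542])}
```

View pics/scene0.png

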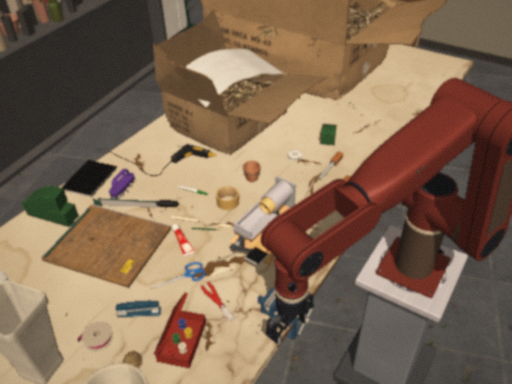

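View pics/side0.png

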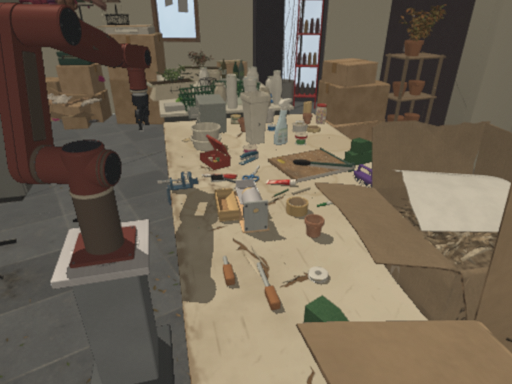

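View pics/wrist0.png

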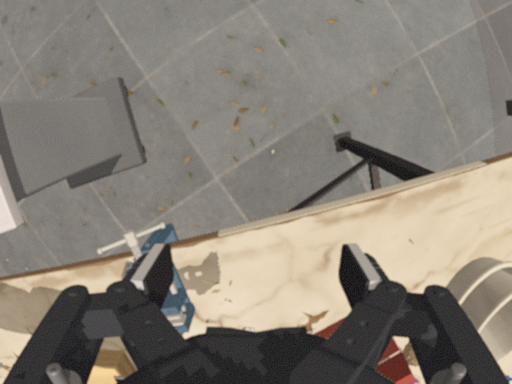

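Side view: the station is around (245,205), the short rod near (228,272), the long rod near (268,290), the spool at (318,274) and the pot at (315,226). I'll zoom in and measure.

```bash
cat > h.py <<'E'
import numpy as np, cv2
from plant import status, viewer
from scipy.spatial.transform import Rotation as R
def world(s,fish=False):
    """per-pixel world xyz (mm)"""
    z=s["range_z"].astype(float); v,u=np.mgrid[:z.shape[0],:z.shape[1]]
    x=(u-s["cx"])/s["fx"]; y=(v-s["cy"])/s["fy"]
    if fish:
        r=np.hypot(x,y)+1e-9; t=np.tan(np.minimum(r,1.5))/r; x=x*t; y=y*t
    P=np.stack([x*z,y*z,z],-1)
    Rm=cv2.Rodrigues(np.array(s["rvec"]))[0]
    W=(P-np.array(s["tvec"]))@Rm
    W[z==0]=np.nan
    return W
def proj(s,p,fish=False):
    c=cv2.Rodrigues(np.array(s["rvec"]))[0]@np.array(p,float)+s["tvec"]
    a=c[:2]/c[2]
    if fish:
        r=np.linalg.norm(a)+1e-9; a=a*np.arctan2(r,1)/r
    return s["fx"]*a[0]+s["cx"],s["fy"]*a[1]+s["cy"]
def crop(img,x0,y0,x1,y1,k,name):
    cv2.imwrite("pics/"+name,cv2.resize(img[y0:y1,x0:x1],None,fx=k,fy=k,interpolation=cv2.INTER_CUBIC))
def tool():
    st=status.state(); return st["position"],R.from_quat(st["ee_rot"]),st
E
python3 - <<'E'
from h import *
s=viewer.snapshot("side"); crop(s["img"],190,165,350,325,5,"side_c.png")
W=world(s); np.save("Wside.npy",W)
for p in [(268,290),(272,297),(266,283),(263,272),(259,265),(228,272),(226,260),(318,274),(315,222),(298,205),(255,215),(245,187)]:
    print(p,W[p[1],p[0]].round(1))
s=viewer.snapshot("scene"); crop(s["img"],200,130,360,290,5,"scene_c.png")
W=world(s)
np.save("Wscene.npy",W)
E
```

```text
(268, 290) [ 495.9 -399.1   31.6]
(272, 297) [ 499.  -429.9   31.7]
(266, 283) [ 500.9 -360.3   24.1]
(263, 272) [ 507.  -304.    20.3]
(259, 265) [ 502.9 -269.5   22.5]
(228, 272) [ 396.4 -289.7   31.7]
(226, 260) [ 403.2 -214.9   21. ]
(318, 274) [ 6.855e+02 -3.351e+02 -1.000e-01]
(315, 222) [774.  -89.7  37.2]
(298, 205) [776.5 100.4   7.8]
(255, 215) [547.1 -42.7  74.6]
(245, 187) [568.7 219.7  62.1]
```

View pics/side_c.png

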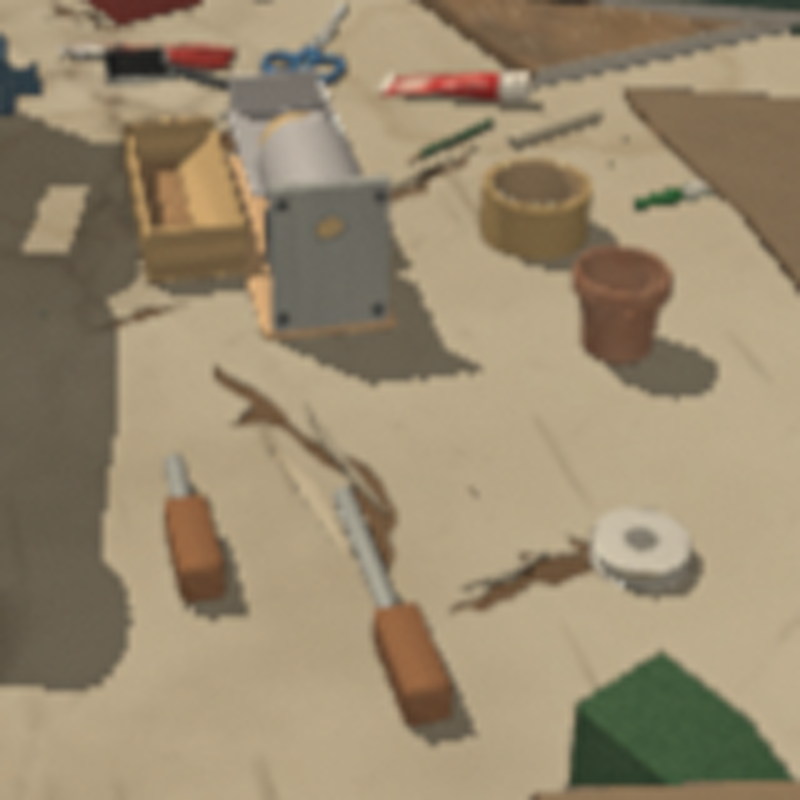

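View pics/scene_c.png

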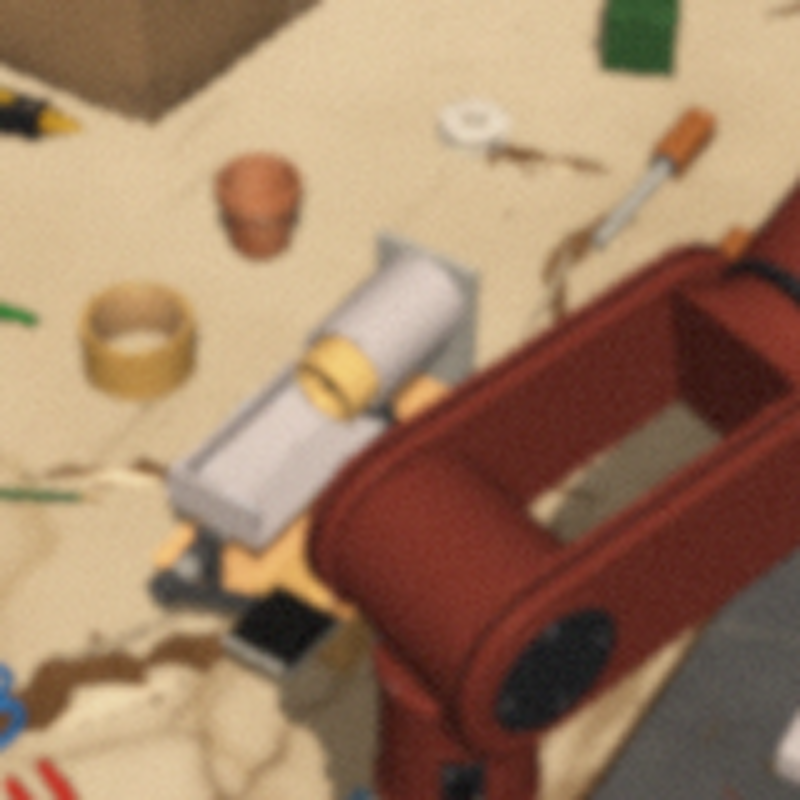

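Run:
```python
from h import *
p,r,st=tool(); print(r.as_matrix().round(3))
W=np.load("Wside.npy")
# plate front face: region
reg=W[200:230,244:270].reshape(-1,3); 
print(W[196:236:4,256].round(0)); print(W[215,238:274:3].round(0))
z=W[...,2]
# fit plane on plate
P=W[203:228,247:266].reshape(-1,3); P=P[np.isfinite(P[:,0])]
for _ in range(3):
    c=P.mean(0);u,s,v=np.linalg.svd(P-c);d=(P-c)@v[2];P=P[abs(d)<max(4,2*d.std())]
print("plate",c,v[2],d.std(),len(P))
# long rod points
S=np.load("Wscene.npy")
for nm,A in (("side",W),("scene",S)):
    m=(A[...,0]>460)&(A[...,0]<560)&(A[...,1]>-480)&(A[...,1]<-200)&(A[...,2]>22)&(A[...,2]<60)
    Q=A[m];print(nm,len(Q),Q.min(0),Q.max(0),Q.mean(0))
    m=(A[...,0]>440)&(A[...,0]<650)&(A[...,1]>-80)&(A[...,1]<0)&(A[...,2]>20)&(A[...,2]<160)
    Q=A[m];print(nm,len(Q),np.percentile(Q,[2,98],axis=0),Q.mean(0))
```

```text
[[ 0.966 -0.     0.257]
 [-0.257 -0.001  0.966]
 [-0.    -1.    -0.001]]
[[563.   4. 130.]
 [554. -32. 132.]
 [551. -41. 121.]
 [555. -26.  94.]
 [552. -37.  84.]
 [551. -42.  69.]
 [551. -43.  52.]
 [551. -44.  35.]
 [552. -42.  15.]
 [550. -49.   2.]]
[[503.  60.  21.]
 [518.  73.  12.]
 [506. -35.  76.]
 [517. -41.  78.]
 [529. -39.  75.]
 [540. -40.  74.]
 [551. -42.  73.]
 [562. -44.  73.]
 [574. -44.  71.]
 [586. -44.  70.]
 [630.  61.   2.]
 [643.  63.  -1.]]
plate [551.05578851 -42.44035609  72.01264887] [-0.04682996 -0.99889574 -0.00377537] 2.0154305809745217 412
side 252 [ 489.29024948 -453.34950646   22.10820758] [ 520.26798097 -254.28976428   33.82644348] [ 503.4563332  -399.52897288   28.53287069]
side 689 [[506.97000708 -48.01899737  22.4982662 ]
 [593.12791206  -9.49349737 133.26933127]] [549.42354127 -39.73709117  82.37034206]
scene 76 [ 483.03810968 -446.08362746   22.26586729] [ 516.72454576 -249.53221727   35.74190868] [ 499.13127232 -389.88335793   27.14972352]
scene 292 [[502.02865987 -41.59568286  24.29188853]
 [589.60717784  -1.51170333 132.30555322]] [531.42398009 -24.94263756  99.30599861]
```

```bash
cat >> h.py <<'E'
def plan(tp,trot,n,g=1.0,start=None):
    """n rows from the current pose to world pose tp (TCP mm), trot Rotation; straight line + slerp"""
    p,r,_=tool()
    if start is not None: p,r=start
    p=np.array(p,float)
    d=(trot*r.inv()).as_rotvec()
    rows=[]
    for i in range(n):
        ri=R.from_rotvec(d*i/n)*r
        sh=ri.inv().apply((np.array(tp)-p)/n)/1000
        tv=ri.inv().apply(d/n)
        rows.append([*np.round(tv,3),*np.round(sh,4),g])
    return [[float(x)+0.0 for x in q] for q in rows]
def down(yaw):
    """tool down (y=-Z) with tool z (jaw) at heading yaw from world x"""
    z=np.array([np.cos(yaw),np.sin(yaw),0]); y=np.array([0,0,-1.]); x=np.cross(y,z)
    return R.from_matrix(np.stack([x,y,z],1))
def show(rows):
    print("["+",\n".join(str(q) for q in rows)+"]")
E
python3 - <<'E'
from h import *
s=viewer.snapshot("wrist"); Rm=cv2.Rodrigues(np.array(s["rvec"]))[0]
p,r,_=tool()
print("cam in tool",r.inv().apply(-Rm.T@s["tvec"]-p),"dir",r.inv().apply(Rm[2]),"right",r.inv().apply(Rm[0]))
show(plan([430,60,340],down(0),15))
E
```

```text
cam in tool [-73.60849488 -69.87283058   0.11192121] dir [ 2.91699682e-01  9.56509955e-01 -2.91172879e-05] right [-4.05450261e-04  1.54088305e-04  9.99999906e-01]
[[0.0, 0.087, 0.0, 0.0267, -0.0024, -0.0304, 1.0],
[0.0, 0.087, 0.0, 0.0292, -0.0024, -0.028, 1.0],
[0.0, 0.087, 0.0, 0.0316, -0.0024, -0.0253, 1.0],
[0.0, 0.087, 0.0, 0.0337, -0.0024, -0.0225, 1.0],
[0.0, 0.087, 0.0, 0.0355, -0.0024, -0.0195, 1.0],
[0.0, 0.087, 0.0, 0.037, -0.0024, -0.0163, 1.0],
[0.0, 0.087, 0.0, 0.0383, -0.0024, -0.013, 1.0],
[0.0, 0.087, 0.0, 0.0393, -0.0024, -0.0096, 1.0],
[0.0, 0.087, 0.0, 0.04, -0.0024, -0.0061, 1.0],
[0.0, 0.087, 0.0, 0.0404, -0.0024, -0.0026, 1.0],
[0.0, 0.087, 0.0, 0.0405, -0.0024, 0.0009, 1.0],
[0.0, 0.087, 0.0, 0.0402, -0.0024, 0.0045, 1.0],
[0.0, 0.087, 0.0, 0.0397, -0.0024, 0.008, 1.0],
[0.0, 0.087, 0.0, 0.0388, -0.0024, 0.0114, 1.0],
[0.0, 0.087, 0.0, 0.0377, -0.0024, 0.0147, 1.0]]
```

Emit:
servo_tool:
  targets:
    - [[0,0.087,0,0.027,-0.0024,-0.03,1],[0,0.087,0,0.029,-0.0024,-0.028,1],[0,0.087,0,0.032,-0.0024,-0.025,1],[0,0.087,0,0.034,-0.0024,-0.022,1],[0,0.087,0,0.036,-0.0024,-0.019,1],[0,0.087,0,0.037,-0.0024,-0.016,1],[0,0.087,0,0.038,-0.0024,-0.013,1],[0,0.087,0,0.039,-0.0024,-0.01,1],[0,0.087,0,0.04,-0.0024,-0.006,1],[0,0.087,0,0.04,-0.0024,-0.003,1],[0,0.087,0,0.04,-0.0024,0.001,1],[0,0.087,0,0.04,-0.0024,0.005,1],[0,0.087,0,0.04,-0.0024,0.008,1],[0,0.087,0,0.039,-0.0024,0.011,1],[0,0.087,0,0.038,-0.0024,0.015,1]]

```text
time: 1.8
position: [426.8, 39.4, 341.1]
ee_rot: [0.489, -0.508, 0.511, -0.493]
force: [1.1, 1.1, 0.8]
grip_width: 85.6
```

Run:
```python
from h import *
p,r,st=tool(); print(p,r.as_matrix().round(3).tolist(),st["q"].round(2))
s=viewer.snapshot("wrist"); cv2.imwrite("pics/w1.png",s["img"]); np.savez("w1.npz",**s)
```

```text
[426.76096113  39.44274778 341.14680043] [[-0.037, 0.007, 0.999], [-0.999, 0.001, -0.037], [-0.001, -1.0, 0.007]] [-0.09 -0.3   1.96  0.    1.47 -0.06]
```

View pics/w1.png

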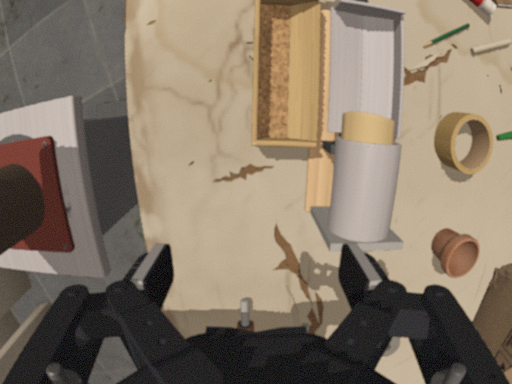

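Wrist view: the tube is at (365,190), the plate's top edge at (357,242), the tray at (290,75), the trough at (365,60) and the short rod tip at (246,308). I'll fit the tube axis and plate from this depth.

```bash
cat > fit.py <<'E'
from h import *
from scipy.optimize import least_squares
import sys
def fit(W,rad=38.5):
    # tube: x 500..610,y -20..75,z>95
    m=(abs(W[...,0]-556)<45)&(W[...,1]>-20)&(W[...,1]<65)&(W[...,2]>95)&(W[...,2]<140)
    P=W[m]
    def f(v): # axis: x=a+b*y, z=c+d*y
        a,b,c,d=v; u=np.array([b,1,d]);u/=np.linalg.norm(u)
        q=P-np.array([a,0,c]); return np.linalg.norm(np.cross(q,u),axis=1)-rad
    o=least_squares(f,[553,0.04,92,0],loss="soft_l1",f_scale=1.5)
    return o.x,len(P),np.sqrt(np.mean(o.fun**2))
def platetop(W):
    m=(abs(W[...,0]-553)<60)&(W[...,1]>-65)&(W[...,1]<-15)&(W[...,2]>122)&(W[...,2]<142)
    return W[m]
if __name__=="__main__":
    s=dict(np.load("w1.npz")); W=world(s,True)
    print(fit(W))
    for z in (0,): pass
    T=platetop(W); print(len(T),np.percentile(T,[1,5,50,95,99],axis=0).round(1))
    S=np.load("Wside.npy"); print("side",fit(S)); T=platetop(S); print(len(T),np.percentile(T,[1,5,50,95,99],axis=0).round(1))
    S=np.load("Wscene.npy"); print("scene",fit(S)); T=platetop(S); print(len(T),np.percentile(T,[1,5,50,95,99],axis=0).round(1))
    print("table z",W[200,200],W[260,180])
E
python3 fit.py
```

```text
(array([ 5.53207014e+02,  6.01078496e-02,  9.23947614e+01, -8.18699367e-05]), 4774, np.float64(0.6553031912578442))
1175 [[506.2 -43.2 122.3]
 [509.6 -41.  123.7]
 [551.1 -30.7 130.5]
 [588.8 -16.9 132.9]
 [594.5 -15.6 133.4]]
side (array([ 5.53730265e+02,  6.79951879e-02,  9.34208166e+01, -3.14437996e-03]), 181, np.float64(1.186641178167376))
112 [[507.  -51.  122.3]
 [511.5 -46.5 122.8]
 [548.3 -40.5 130.5]
 [588.8 -17.8 134.2]
 [592.  -15.4 135.4]]
scene (array([5.50525243e+02, 5.33237533e-02, 8.90679474e+01, 9.53336352e-03]), 300, np.float64(2.9601364235342977))
80 [[502.8 -43.2 122.7]
 [507.9 -42.1 123.2]
 [546.4 -30.2 128. ]
 [587.4 -19.4 132.5]
 [590.6 -16.3 133.3]]
table z [345.87895812 -17.62655324  -1.28907128] [ 302.45876847 -117.15357705    0.72027169]
```

Emit:
servo_tool:
  targets:
    - [[0,-0.037,0,0.038,0.004,0.008,1],[0,0,0,0.038,0.0045,0.008,1],[0,0,0,0.038,0.0045,0.008,1],[0,0,0,0.038,0.0045,0.008,1],[0,0,0,0.038,0.0045,0.008,1],[0,0,0,0.038,0.0045,0.008,1],[0,0,0,0.038,0.0045,0.008,1],[0,0,0,0.038,0.0045,0.008,1],[0,0,0,0.038,0.0045,0.008,1]]

```text
time: 2.75
position: [500.0, -319.1, 304.4]
ee_rot: [0.496, -0.496, 0.505, -0.502]
force: [0.5, 0.1, 0.2]
grip_width: 85.4
```

Run:
```python
from h import *
p,r,st=tool(); print(p,r.as_matrix().round(3).tolist(),st["q"].round(2))
s=viewer.snapshot("wrist"); cv2.imwrite("pics/w2.png",s["img"]); np.savez("w2.npz",**s)
```

```text
[ 499.96123964 -319.14646719  304.39203693] [[-0.003, 0.015, 1.0], [-1.0, -0.003, -0.003], [0.003, -1.0, 0.015]] [-0.7   0.14  1.62  0.01  1.37 -0.7 ]
```

View pics/w2.png

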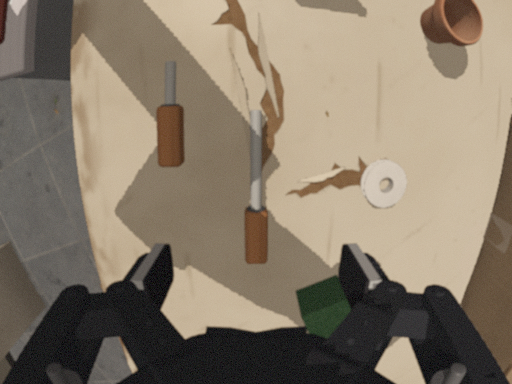

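The long rod lies with its handle at (256,235) and tip at (256,110), and a green block sits at about (322,305). Next I'll measure it.

Run:
```python
from h import *
s=dict(np.load("w2.npz")); W=world(s,True); img=s["img"].astype(int)
hsv=cv2.cvtColor(s["img"],cv2.COLOR_BGR2HSV)
m=np.zeros(img.shape[:2],bool); m[200:270,235:280]=True
mh=m&(W[...,2]>25); Q=W[mh]
c=Q.mean(0); rect=cv2.minAreaRect(Q[:,:2].astype(np.float32)); print("handle",len(Q),c,rect,np.percentile(Q[:,2],[5,50,95]))
m2=np.zeros_like(m); m2[105:205,240:275]=True
Q2=W[m2&(W[...,2]>13)]; Q2=Q2[Q2[:,2]<40]; print("rod",len(Q2),np.percentile(Q2,[1,50,99],axis=0).round(1))
A=np.vstack([Q[:,:2],Q2[:,:2]]); 
l=cv2.fitLine(A.astype(np.float32),cv2.DIST_HUBER,0,.01,.01).ravel(); print("line",l, "ang x/y",l[0]/l[1])
l=cv2.fitLine(Q2[:,:2].astype(np.float32),cv2.DIST_HUBER,0,.01,.01).ravel(); print("steel",l,l[0]/l[1])
print("edges handle y",np.percentile(Q[:,1],[0.5,99.5]),"x",np.percentile(Q[:,0],[1,99]))
g=world(s,True)
m3=np.zeros_like(m); m3[270:335,295:350]=True
Q3=W[m3&(W[...,2]>10)&(hsv[...,0]>40)&(hsv[...,0]<90)&(hsv[...,1]>80)]; print("green",np.percentile(Q3,[2,98],axis=0).round())
# side view check
S=np.load("Wside.npy"); mm=(S[...,0]>470)&(S[...,0]<530)&(S[...,1]>-470)&(S[...,1]<-340)&(S[...,2]>26)&(S[...,2]<45)
print("side handle",S[mm].mean(0), S[mm].min(0),S[mm].max(0))
```

```text
handle 1218 [ 504.87421918 -408.47097934   29.38970719] ((504.6671142578125, -410.0665283203125), (29.799100875854492, 75.76866912841797), 0.7004494071006775) [26.30626357 29.67397918 31.01653875]
rod 1113 [[ 498.  -366.2   14.8]
 [ 504.5 -305.8   20.8]
 [ 511.8 -251.6   23.2]]
line [ 2.8775453e-03 -9.9999589e-01  5.0490958e+02 -3.4784058e+02] ang x/y -0.0028775572
steel [ 2.1826767e-03  9.9999762e-01  5.0443109e+02 -3.0704947e+02] 0.0021826818
edges handle y [-447.517935   -372.85008157] x [490.08951015 519.60268441]
green [[ 568. -545.   13.]
 [ 627. -488.   67.]]
side handle [ 503.73553615 -417.465653     30.31183516] [ 489.44499555 -452.0977176    26.35090446] [ 519.17771591 -374.7631051    33.82644348]
```

Run:
```python
from h import *
show(plan([504.7,-407,130],down(0),5))
```

```text
[[-0.003, -0.001, 0.001, 0.0163, 0.0347, 0.0006, 1.0],
[-0.003, -0.001, 0.001, 0.0164, 0.0347, 0.0006, 1.0],
[-0.003, -0.001, 0.001, 0.0164, 0.0347, 0.0007, 1.0],
[-0.003, -0.001, 0.001, 0.0165, 0.0346, 0.0008, 1.0],
[-0.003, -0.001, 0.001, 0.0165, 0.0346, 0.0009, 1.0]]
```

Emit:
servo_tool:
  targets:
    - [[-0.003,-0.001,0.001,0.0165,0.035,0.0006,1],[-0.003,-0.001,0.001,0.0165,0.035,0.0006,1],[-0.003,-0.001,0.001,0.0165,0.035,0.0007,1],[-0.003,-0.001,0.001,0.0165,0.035,0.0008,1],[-0.003,-0.001,0.001,0.0165,0.035,0.0009,1],[0,0,0,0,0,0,1],[0,0,0,0,0,0,1]]

```text
time: 3.5
position: [506.4, -411.9, 123.2]
ee_rot: [0.5, -0.5, 0.501, -0.499]
force: [-0.1, -0.3, 0.9]
grip_width: 85.3
```

Run:
```python
from h import *
p,r,st=tool(); print(p.round(1),r.as_matrix().round(3).tolist(),st["force"])
show(plan([504.7,-407,77],down(0),3))
s=viewer.snapshot("wrist"); cv2.imwrite("pics/w3.png",s["img"]);W=world(s,True)
s2=dict(np.load("w2.npz"))
for q in [(504.7,-372.5,30),(504.7,-247.5,15),(489.7,-372.5,30),(519.7,-372.5,30)]: print(np.round(proj(s,q,True)))
```

```text
[ 506.4 -411.9  123.2] [[-0.002, 0.001, 1.0], [-1.0, -0.002, -0.002], [0.002, -1.0, 0.001]] [-0.10777825 -0.29075812  0.93348271]
[[0.0, -0.001, 0.001, -0.0016, 0.0154, -0.0006, 1.0],
[0.0, -0.001, 0.001, -0.0016, 0.0154, -0.0006, 1.0],
[0.0, -0.001, 0.001, -0.0016, 0.0154, -0.0006, 1.0]]
[251. 168.]
[251. -34.]
[224. 169.]
[278. 168.]
```

View pics/w3.png

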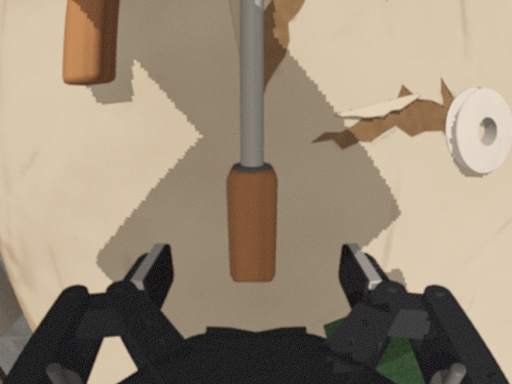

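The handle's front edge, seen at (252,167), matches the prediction. I'll descend and grasp.

Emit:
servo_tool:
  targets:
    - [[0,0,0,-0.0015,0.014,-0.0006,1],[0,0,0,-0.0015,0.014,-0.0006,1],[0,0,0,-0.0015,0.012,-0.0004,1],[0,0,0,0,0,0,1],[0,0,0,0,0,0,1]]

```text
time: 4.05
position: [507.5, -406.2, 86.5]
ee_rot: [0.5, -0.496, 0.503, -0.5]
force: [0.3, -0.2, -0.2]
grip_width: 85.3
```

Run:
```python
from h import *
p,r,st=tool(); print(p.round(1),r.as_matrix().round(3).tolist(),st["force"])
```

```text
[ 507.5 -406.2   86.5] [[0.001, 0.007, 1.0], [-1.0, -0.008, 0.001], [0.008, -1.0, 0.007]] [ 0.33259825 -0.22413912 -0.18866449]
```

Emit:
servo_tool:
  targets:
    - [[-0.007,0,0.008,0,0.005,-0.0015,1],[0,0,0,0,0.004,-0.0015,1],[0,0,0,0,0,0,1]]

```text
time: 4.35
position: [504.8, -406.6, 77.8]
ee_rot: [-0.5, 0.499, -0.5, 0.5]
force: [-0.1, 0.3, -0.4]
grip_width: 85.5
```

Run:
```python
from h import *
for i in range(3):
    p,r,st=tool(); print(p.round(1),r.as_matrix().round(3).tolist(),st["force"],st["time"])
```

```text
[ 504.8 -406.6   77.8] [[0.001, 0.001, 1.0], [-1.0, -0.0, 0.001], [0.0, -1.0, 0.001]] [-0.10956235  0.2877028  -0.4398824 ] 4.35
[ 504.8 -406.6   77.8] [[0.001, 0.001, 1.0], [-1.0, -0.0, 0.001], [0.0, -1.0, 0.001]] [-0.10956235  0.2877028  -0.4398824 ] 4.35
[ 504.8 -406.6   77.8] [[0.001, 0.001, 1.0], [-1.0, -0.0, 0.001], [0.0, -1.0, 0.001]] [-0.10956235  0.2877028  -0.4398824 ] 4.35
```

Good. Close.

Emit:
servo_tool:
  targets:
    - [[0,0,0,0,0,0,0],[0,0,0,0,0,0,0],[0,0,0,0,0,0,0],[0,0,0,0,0,0,0],[0,0,0,0,0,0,0],[0,0,0,0,0,0,0],[0,0,0,0,0,0,0],[0,0,0,0,0,0,0]]

```text
time: 5.15
position: [504.9, -407.2, 78.5]
ee_rot: [-0.5, 0.499, -0.5, 0.5]
force: [1.3, -0.4, 0.7]
grip_width: 28.8
```

Run:
```python
from h import *
p,r,st=tool(); print(p.round(1),r.as_matrix().round(3).tolist(),st["force"],st["time"],st["grip_width"])
```

```text
[ 504.9 -407.2   78.5] [[0.001, 0.001, 1.0], [-1.0, -0.001, 0.001], [0.001, -1.0, 0.001]] [ 1.29644617 -0.38909349  0.65934185] 5.15 28.79310977144421
```

Emit:
servo_tool:
  targets:
    - [[0,0,0,0,-0.02,0,0],[0,0,0,0,-0.025,0,0],[0,0,0,0,-0.025,0,0],[0,0,0,0,-0.01,0,0],[0,0,0,0,0,0,0]]

```text
time: 5.65
position: [503.1, -405.4, 157.2]
ee_rot: [-0.5, 0.502, -0.498, 0.5]
force: [-0.3, -0.3, -2.0]
grip_width: 28.7
```

Run:
```python
from h import *
p,r,st=tool(); print(p.round(1),r.as_matrix().round(3).tolist(),st["force"],st["time"],st["grip_width"])
show(plan([539.6,-236,156],down(-0.06),7,0))
```

```text
[ 503.1 -405.4  157.2] [[0.001, -0.004, 1.0], [-1.0, 0.004, 0.001], [-0.004, -1.0, -0.004]] [-0.31093878 -0.28828452 -1.96256051] 5.65 28.691565275482038
[[0.001, 0.009, -0.001, -0.0242, 0.0003, 0.0052, 0.0],
[0.001, 0.009, -0.001, -0.0242, 0.0002, 0.005, 0.0],
[0.001, 0.009, -0.001, -0.0243, 0.0002, 0.0048, 0.0],
[0.001, 0.009, -0.001, -0.0243, 0.0002, 0.0046, 0.0],
[0.001, 0.009, -0.001, -0.0244, 0.0002, 0.0044, 0.0],
[0.001, 0.009, -0.001, -0.0244, 0.0002, 0.0042, 0.0],
[0.001, 0.009, -0.001, -0.0244, 0.0002, 0.004, 0.0]]
```

Emit:
servo_tool:
  targets:
    - [[0.001,0.009,-0.001,-0.024,0.0002,0.005,0],[0.001,0.009,-0.001,-0.024,0.0002,0.005,0],[0.001,0.009,-0.001,-0.024,0.0002,0.005,0],[0.001,0.009,-0.001,-0.024,0.0002,0.0045,0],[0.001,0.009,-0.001,-0.024,0.0002,0.0045,0],[0.001,0.009,-0.001,-0.024,0.0002,0.004,0],[0,0.006,0,-0.018,0.0002,0.003,0],[0,0,0,0,0,0,0]]

```text
time: 6.45
position: [534.3, -236.3, 143.7]
ee_rot: [-0.485, 0.52, -0.512, 0.483]
force: [0.2, -0.1, -2.2]
grip_width: 28.6
```

Run:
```python
from h import *
p,r,st=tool(); print(p.round(1),r.as_matrix().round(3).tolist(),st["force"],st["time"],st["grip_width"])
s=viewer.snapshot("side"); crop(s["img"],210,180,310,280,7,"s4.png"); np.savez("s4.npz",**s)
w=viewer.snapshot("wrist"); cv2.imwrite("pics/w4.png",w["img"]); np.savez("w4.npz",**w)
```

```text
[ 534.3 -236.3  143.7] [[-0.064, -0.009, 0.998], [-0.998, 0.006, -0.064], [-0.005, -1.0, -0.01]] [ 0.1986979  -0.07209947 -2.16178689] 6.45 28.568970449665535
```

View pics/s4.png

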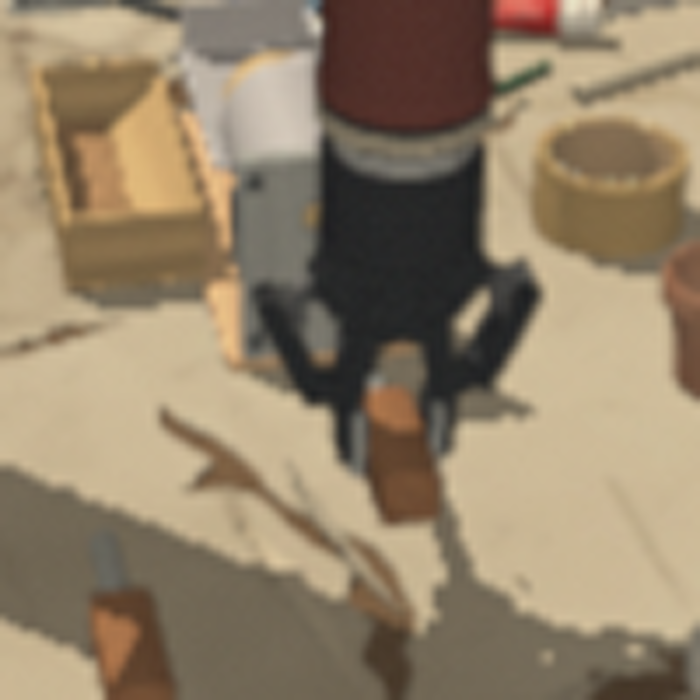

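View pics/w4.png

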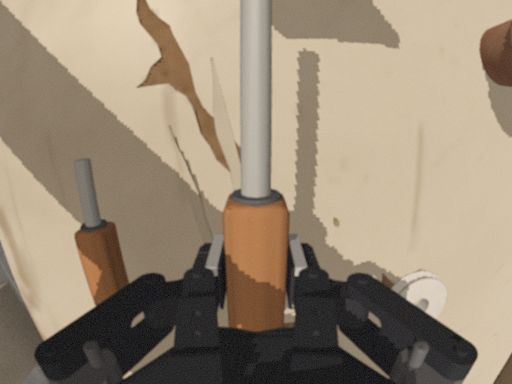

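Wrist view: the handle is gripped at (256,260) and the steel runs up to (256,0). z sagged by 12 mm. I'll measure the rod's line in the tool frame.

Run:
```python
from h import *
p,r,st=tool()
w=dict(np.load("w4.npz")); W=world(w,True)
T=r.inv().apply((W-p).reshape(-1,3)).reshape(W.shape)
m=np.zeros(T.shape[:2],bool); m[5:185,236:278]=True
m&=(T[...,1]<75)&(T[...,1]>40)
Q=T[m]
from scipy.optimize import least_squares
def f(v):
    a,b,c,d=v;u=np.array([1,b,d]);u/=np.linalg.norm(u)
    return np.linalg.norm(np.cross(Q-np.array([0,a,c]),u),axis=1)-7
o=least_squares(f,[63,0,0,0],loss="soft_l1",f_scale=1)
print("x range",np.percentile(Q[:,0],[1,99]),"y=a+b x, z=c+d x:",o.x.round(4),np.sqrt(np.mean(o.fun**2)))
m=np.zeros(T.shape[:2],bool); m[200:320,230:285]=True; m&=(T[...,1]<60)&(T[...,1]>35)
Q=T[m]; print("handle x",np.percentile(Q[:,0],[1,50,99]),"topy",np.percentile(Q[:,1],[10,50,90]),"z",np.percentile(Q[:,2],[2,98]))
```

```text
x range [-119.98993873  -41.67698659] y=a+b x, z=c+d x: [ 6.39664e+01 -1.00000e-04  3.98000e-01  7.00000e-04] 0.5301366663026474
handle x [-34.54631443  -7.95354352  27.47699726] topy [48.37493455 49.19304857 50.64081739] z [-11.17431523  13.46399307]
```

```bash
cat > ins.py <<'E'
from h import *
import sys
BORE=np.array([550.7,-42,92.4]); YAW=-0.060
YD=np.array([-np.sin(YAW),np.cos(YAW),0]); XD=np.array([np.cos(YAW),np.sin(YAW),0])
def report(s,n,g=0):
    p,r,st=tool()
    tip=p+r.apply([-159.7,64,0.4])
    d=tip-BORE; print("t",round(st["time"],2),"tip in station",np.round([d@XD,d@YD,d[2]],1),"tcp",p.round(1),"F",st["force"].round(1),"grip",round(st["grip_width"],1))
    print("tilt err rotvec tool",(r.inv()*down(YAW)).as_rotvec().round(4))
    tr=down(YAW)
    tgt=BORE+s*YD-tr.apply([-159.7,64,0.4])
    show(plan(tgt,tr,n,g))
if __name__=="__main__": report(float(sys.argv[1]),int(sys.argv[2]))
E
python3 ins.py -30 2
```

```text
t 6.55 tip in station [ -4.2 -37.  -11.6] tcp [ 534.1 -238.3  144.1] F [ 0.5  0.5 -1.2] grip 28.8
tilt err rotvec tool [ 0.0094 -0.0054 -0.004 ]
[[0.005, -0.003, -0.002, -0.0037, -0.0062, 0.0021, 0.0],
[0.005, -0.003, -0.002, -0.0036, -0.0061, 0.0022, 0.0]]
```

Emit:
servo_tool:
  targets:
    - [[0.005,-0.003,-0.002,-0.003,-0.006,0.002,0],[0.005,-0.003,-0.002,-0.003,-0.006,0.002,0],[0,0,0,0,0,0,0]]

```text
time: 6.85
position: [538.3, -234.5, 156.3]
ee_rot: [0.484, -0.515, 0.515, -0.485]
force: [0.0, 0.0, -1.0]
grip_width: 28.9
```

```bash
python3 ins.py -20 2
```

```text
t 6.85 tip in station [ -0.2 -33.2  -0.2] tcp [ 538.3 -234.5  156.3] F [ 0.  0. -1.] grip 28.9
tilt err rotvec tool [-0.0008 -0.0011  0.0006]
[[0.0, -0.001, 0.0, -0.0066, -0.0001, 0.0002, 0.0],
[0.0, -0.001, 0.0, -0.0066, -0.0001, 0.0002, 0.0]]
```

Emit:
servo_tool:
  targets:
    - [[0,-0.001,0,-0.007,0,0.0002,0],[0,0,0,-0.008,0,0,0],[0,0,0,-0.008,0,0,0]]

```text
time: 7.15
position: [540.1, -212.0, 157.0]
ee_rot: [0.484, -0.514, 0.516, -0.484]
force: [0.1, 0.6, -2.7]
grip_width: 28.8
```

```bash
python3 ins.py 12 2
python3 - <<'E'
from h import *
s=viewer.snapshot("side"); crop(s["img"],215,185,295,265,9,"s5.png")
E
```

```text
t 7.15 tip in station [  0.6 -10.7   0.4] tcp [ 540.1 -212.   157. ] F [ 0.1  0.6 -2.7] grip 28.8
tilt err rotvec tool [-0.0024 -0.0028  0.0016]
[[-0.001, -0.001, 0.001, -0.0113, 0.0003, 0.0, 0.0],
[-0.001, -0.001, 0.001, -0.0113, 0.0003, 0.0, 0.0]]
```

View pics/s5.png

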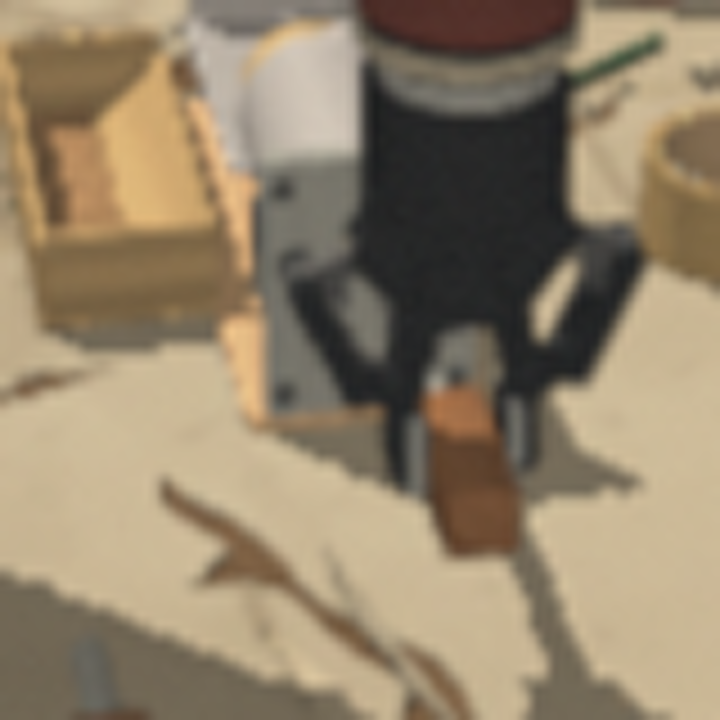

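Emit:
servo_tool:
  targets:
    - [[-0.001,-0.001,0.001,-0.007,0.0002,0,0],[-0.001,-0.001,0.001,-0.007,0.0002,0,0],[0,0,0,-0.005,0,0,0]]

```text
time: 7.5
position: [541.2, -189.6, 156.2]
ee_rot: [-0.485, 0.515, -0.514, 0.485]
force: [0.1, 0.1, -2.2]
grip_width: 29.1
```

```bash
python3 ins.py 30 3
```

```text
t 7.5 tip in station [-0.4 11.9  0.1] tcp [ 541.2 -189.6  156.2] F [ 0.1  0.1 -2.2] grip 29.1
tilt err rotvec tool [ 0.0006  0.0008 -0.0017]
[[0.0, 0.0, -0.001, -0.0061, -0.0001, 0.0001, 0.0],
[0.0, 0.0, -0.001, -0.0061, -0.0001, 0.0001, 0.0],
[0.0, 0.0, -0.001, -0.0061, -0.0001, 0.0001, 0.0]]
```

The tip is in the hole with no side force. Pushing on.

Emit:
servo_tool:
  targets:
    - [[0,0,-0.001,-0.008,0,0,0],[0,0,0,-0.01,0,0,0],[0,0,0,-0.01,0,0,0],[0,0,0,-0.01,0,0,0]]

```text
time: 7.9
position: [544.0, -150.0, 156.8]
ee_rot: [0.485, -0.514, 0.515, -0.485]
force: [0.4, -3.5, -0.5]
grip_width: 29.0
```

```bash
python3 ins.py 85 4
```

```text
t 7.9 tip in station [ 0.2 51.3  0.1] tcp [ 544.  -150.   156.8] F [ 0.4 -3.5 -0.5] grip 29.0
tilt err rotvec tool [-0.001   0.      0.0019]
[[0.0, 0.0, 0.0, -0.0084, 0.0001, 0.0, 0.0],
[0.0, 0.0, 0.0, -0.0084, 0.0001, 0.0, 0.0],
[0.0, 0.0, 0.0, -0.0084, 0.0001, 0.0, 0.0],
[0.0, 0.0, 0.0, -0.0084, 0.0001, 0.0, 0.0]]
```

Emit:
servo_tool:
  targets:
    - [[0,0,0,-0.01,0,0,0],[0,0,0,-0.01,0,0,0],[0,0,0,-0.01,0,0,0],[0,0,0,-0.01,0,0,0],[0,0,0,-0.008,0,0,0]]

```text
time: 8.4
position: [546.9, -97.4, 156.8]
ee_rot: [0.485, -0.514, 0.515, -0.485]
force: [-0.0, -2.5, -1.6]
grip_width: 29.0
```

```bash
python3 ins.py 123 4
```

```text
t 8.4 tip in station [-1.000e-01  1.041e+02  0.000e+00] tcp [546.9 -97.4 156.8] F [-0.  -2.5 -1.6] grip 29.0
tilt err rotvec tool [-0.0008  0.0009  0.0022]
[[0.0, 0.0, 0.001, -0.0047, 0.0001, 0.0, 0.0],
[0.0, 0.0, 0.001, -0.0047, 0.0001, 0.0, 0.0],
[0.0, 0.0, 0.001, -0.0047, 0.0001, 0.0, 0.0],
[0.0, 0.0, 0.001, -0.0047, 0.0001, 0.0, 0.0]]
```

Emit:
servo_tool:
  targets:
    - [[0,0,0.001,-0.006,0,0,0],[0,0,0.001,-0.006,0,0,0],[0,0,0,-0.004,0,0,0],[0,0,0,-0.002,0,0,0],[0,0,0,0,0,0,0]]

```text
time: 8.9
position: [547.7, -76.4, 156.1]
ee_rot: [-0.485, 0.514, -0.514, 0.485]
force: [0.3, -1.5, -2.3]
grip_width: 28.8
```

```bash
python3 ins.py 124 2
python3 - <<'E'
from h import *
s=viewer.snapshot("side"); crop(s["img"],215,165,295,245,9,"s6.png")
s=viewer.snapshot("scene"); crop(s["img"],220,160,320,260,7,"c6.png")
E
```

```text
t 8.9 tip in station [ -1.  125.2  -0.2] tcp [547.7 -76.4 156.1] F [ 0.3 -1.5 -2.3] grip 28.8
tilt err rotvec tool [ 0.0006  0.0023 -0.0004]
[[0.0, 0.001, 0.0, 0.0006, -0.0001, 0.0003, 0.0],
[0.0, 0.001, 0.0, 0.0006, -0.0001, 0.0003, 0.0]]
```

View pics/s6.png

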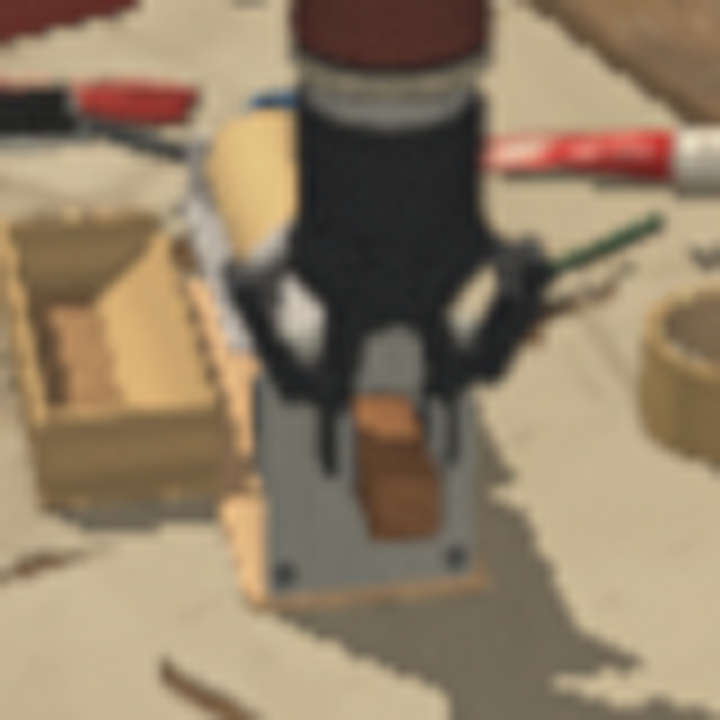

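View pics/c6.png

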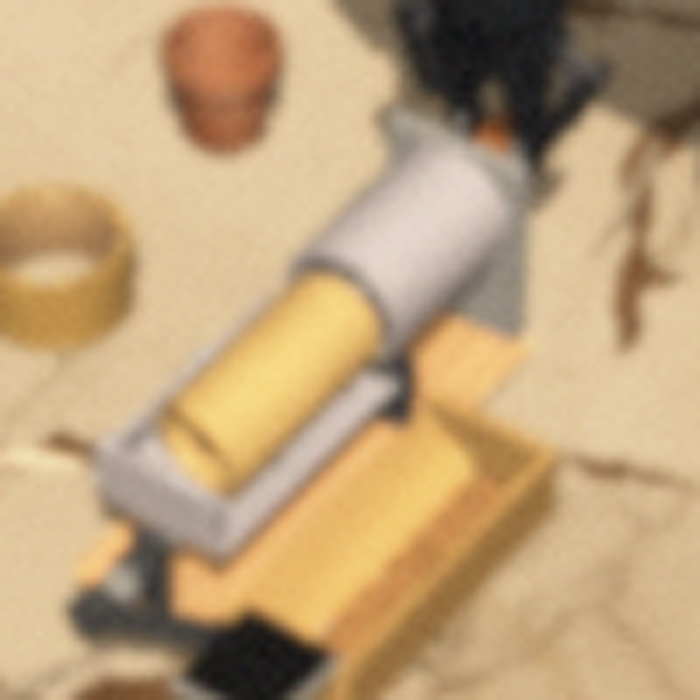

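The handle is about at the plate and the candle is on the trough. I'll press a little further to be sure, then check the candle's position.

Emit:
servo_tool:
  targets:
    - [[0,0.002,0,-0.003,0,0.0006,0],[0,0,0,-0.002,0,0,0],[0,0,0,0,0,0,0]]

```text
time: 9.3
position: [548.4, -74.2, 156.3]
ee_rot: [0.486, -0.514, 0.516, -0.483]
force: [0.1, -0.2, -1.3]
grip_width: 29.0
```

```bash
python3 ins.py 124 2
python3 - <<'E'
from ins import *
s=viewer.snapshot("scene"); W=world(s)-BORE
X=W@XD;Y=W@YD;Z=W[...,2]+92.4
hsv=cv2.cvtColor(s["img"],cv2.COLOR_BGR2HSV)
m=(abs(X)<35)&(Y>90)&(Y<290)&(Z>85)&(Z<130)&(hsv[...,1]>80)&(hsv[...,0]<35)
print(m.sum(),np.percentile(Y[m],[0.5,2,10,50,90,98,99.5]).round(1))
for a in range(104,136,4):
    k=(abs(X)<20)&(Y>=a)&(Y<a+4)&(Z>70); print(a,k.sum(),np.median(Z[k]).round(1) if k.any() else None, np.median(hsv[...,1][k]) if k.any() else None)
E
```

```text
t 9.3 tip in station [ 1.000e-01  1.272e+02 -7.000e-01] tcp [548.4 -74.2 156.3] F [ 0.1 -0.2 -1.3] grip 29.0
tilt err rotvec tool [ 0.0009 -0.0009  0.0041]
[[0.0, 0.0, 0.002, 0.0017, 0.0, 0.0, 0.0],
[0.0, 0.0, 0.002, 0.0017, 0.0, 0.0, 0.0]]
446 [103.7 123.2 137.8 195.1 246.4 255.1 257.7]
104 9 123.3 35.0
108 7 124.9 35.0
112 3 122.2 40.0
116 10 128.2 37.0
120 3 127.7 41.0
124 5 113.4 115.0
128 7 113.2 118.0
132 7 111.7 121.0
```

Emit:
servo_tool:
  targets:
    - [[0,0,0.002,-0.003,0,0,0],[0,0,0,-0.003,0,0,0],[0,0,0,-0.001,0,0,0]]

```text
time: 9.65
position: [548.5, -73.5, 156.7]
ee_rot: [0.488, -0.512, 0.518, -0.481]
force: [-0.7, -1.1, -1.5]
grip_width: 28.8
```

```bash
python3 ins.py 60 3
```

```text
t 9.65 tip in station [  0.2 127.2  -2. ] tcp [548.5 -73.5 156.7] F [-0.7 -1.1 -1.5] grip 28.8
tilt err rotvec tool [ 0.0011 -0.001   0.0141]
[[0.0, 0.0, 0.005, 0.0227, 0.0004, 0.0, 0.0],
[0.0, 0.0, 0.005, 0.0227, 0.0003, 0.0, 0.0],
[0.0, 0.0, 0.005, 0.0227, 0.0002, 0.0, 0.0]]
```

It stalls there, so the handle is on the plate. Withdrawing.

Emit:
servo_tool:
  targets:
    - [[0,0,0.005,0.015,0,0,0],[0,0,0.005,0.018,0,0,0],[0,0,0.004,0.018,0,0,0],[0,0,0,0.018,0,0,0]]

```text
time: 10.05
position: [544.5, -140.7, 156.9]
ee_rot: [-0.484, 0.516, -0.513, 0.486]
force: [0.4, 0.1, -1.9]
grip_width: 28.6
```

```bash
sed -i 's/550.7,-42,92.4/550.8,-40,92.4/' ins.py; python3 ins.py -40 5
```

```text
t 10.05 tip in station [-0.1 59.1  1.2] tcp [ 544.5 -140.7  156.9] F [ 0.4  0.1 -1.9] grip 28.6
tilt err rotvec tool [ 0.001   0.0015 -0.0047]
[[0.0, 0.0, -0.001, 0.0198, 0.0, -0.0001, 0.0],
[0.0, 0.0, -0.001, 0.0198, 0.0, -0.0001, 0.0],
[0.0, 0.0, -0.001, 0.0198, 0.0, 0.0, 0.0],
[0.0, 0.0, -0.001, 0.0198, 0.0001, 0.0, 0.0],
[0.0, 0.0, -0.001, 0.0198, 0.0001, 0.0, 0.0]]
```

Emit:
servo_tool:
  targets:
    - [[0,0,-0.002,0.018,0,0,0],[0,0,-0.001,0.02,0,0,0],[0,0,0,0.02,0,0,0],[0,0,0,0.02,0,0,0],[0,0,0,0.02,0,0,0]]

```text
time: 10.55
position: [539.1, -239.6, 156.3]
ee_rot: [-0.483, 0.516, -0.513, 0.487]
force: [-0.5, 0.6, -2.1]
grip_width: 29.0
```

```bash
python3 ins.py -60 2; python3 -c "
from h import *
show(plan([515,-390,157],down(0),8,0))"
```

```text
t 10.55 tip in station [  0.5 -39.8   1. ] tcp [ 539.1 -239.6  156.3] F [-0.5  0.6 -2.1] grip 29.0
tilt err rotvec tool [ 0.      0.0015 -0.0066]
[[0.0, 0.001, -0.003, 0.0099, -0.0001, -0.0004, 0.0],
[0.0, 0.001, -0.003, 0.0099, -0.0001, -0.0004, 0.0]]
[[0.0, -0.007, -0.001, 0.0189, -0.0002, -0.0019, 0.0],
[0.0, -0.007, -0.001, 0.0189, -0.0002, -0.0021, 0.0],
[0.0, -0.007, -0.001, 0.0189, -0.0002, -0.0022, 0.0],
[0.0, -0.007, -0.001, 0.0189, -0.0002, -0.0023, 0.0],
[0.0, -0.007, -0.001, 0.0189, -0.0001, -0.0025, 0.0],
[0.0, -0.007, -0.001, 0.0189, -0.0001, -0.0026, 0.0],
[0.0, -0.007, -0.001, 0.0188, -0.0001, -0.0027, 0.0],
[0.0, -0.007, -0.001, 0.0188, -0.0001, -0.0029, 0.0]]
```

Emit:
servo_tool:
  targets:
    - [[0,-0.007,-0.002,0.02,0,-0.002,0],[0,-0.007,-0.002,0.022,0,-0.002,0],[0,-0.007,-0.002,0.022,0,-0.002,0],[0,-0.007,-0.001,0.022,0,-0.002,0],[0,-0.007,0,0.022,0,-0.002,0],[0,-0.007,0,0.02,0,-0.003,0],[0,-0.008,0,0.016,0,-0.003,0],[0,0,0,0,0,0,0]]

```text
time: 11.35
position: [518.1, -387.4, 154.9]
ee_rot: [-0.495, 0.503, -0.502, 0.5]
force: [0.1, -0.1, -1.1]
grip_width: 28.9
```

```bash
python3 -c "
from h import *
p,r,st=tool(); print(p,st['force'],(r.inv()*down(0)).as_rotvec().round(4))
show(plan([p[0],p[1],84],down(0),3,0))"
```

```text
[ 518.11236789 -387.41983934  154.92104661] [ 0.06780154 -0.06543281 -1.13737592] [-0.0033 -0.0096 -0.0056]
[[-0.001, -0.003, -0.002, 0.0001, 0.0236, -0.0001, 0.0],
[-0.001, -0.003, -0.002, 0.0001, 0.0236, -0.0001, 0.0],
[-0.001, -0.003, -0.002, 0.0, 0.0236, 0.0, 0.0]]
```

Emit:
servo_tool:
  targets:
    - [[-0.001,-0.003,-0.002,0,0.022,0,0],[-0.001,-0.003,-0.002,0,0.022,0,0],[-0.001,-0.003,-0.002,0,0.018,0,0],[0,0,0,0,0,0,0]]

```text
time: 11.75
position: [520.1, -384.5, 91.9]
ee_rot: [0.498, -0.5, 0.501, -0.501]
force: [-0.2, 0.6, -2.8]
grip_width: 28.9
```

```bash
python3 -c "
from h import *
p,r,st=tool(); print(p,st['force'],(r.inv()*down(0)).as_rotvec().round(4))
show(plan([p[0],p[1],79.3],down(0),2,0))"
```

```text
[ 520.07756752 -384.48470176   91.89670625] [-0.21166606  0.60896989 -2.815755  ] [-0.0031 -0.0023 -0.0018]
[[-0.002, -0.001, -0.001, 0.0, 0.0063, 0.0, 0.0],
[-0.002, -0.001, -0.001, 0.0, 0.0063, 0.0, 0.0]]
```

Emit:
servo_tool:
  targets:
    - [[-0.002,-0.001,-0.001,0,0.006,0,0],[-0.001,-0.001,-0.001,0,0.005,0,0],[0,0,0,0,0.001,0,0]]

```text
time: 12.05
position: [521.6, -383.3, 81.0]
ee_rot: [-0.5, 0.499, -0.5, 0.5]
force: [0.2, -0.3, -2.0]
grip_width: 28.7
```

```bash
python3 -c "
from h import *
p,r,st=tool(); print(p,st['force'],(r.inv()*down(0)).as_rotvec().round(4))"
```

```text
[ 521.56353908 -383.31472232   80.95276011] [ 0.16266761 -0.34211957 -1.97833083] [-0.0016  0.0006  0.0005]
```

Emit:
servo_tool:
  targets:
    - [[0,0,0,0,0.001,0,0],[0,0,0,0,0.001,0,0],[0,0,0,0,0,0,0]]

```text
time: 12.35
position: [522.5, -383.8, 80.5]
ee_rot: [0.5, -0.498, 0.501, -0.501]
force: [-0.3, -0.4, -1.7]
grip_width: 29.1
```

```bash
python3 -c "
from h import *
p,r,st=tool(); print(p,st['force'],(r.inv()*down(0)).as_rotvec().round(4))"
```

```text
[ 522.48629734 -383.80952322   80.52051954] [-0.3317618  -0.4141756  -1.72781883] [-0.0037  0.0006  0.0022]
```

Emit:
servo_tool:
  targets:
    - [[0,0,0,0,0.002,0,0],[0,0,0,0,0,0,0],[0,0,0,0,0,0,1],[0,0,0,0,0,0,1],[0,0,0,0,0,0,1],[0,0,0,0,0,0,1],[0,0,0,0,0,0,1],[0,0,0,0,0,0,1]]

```text
time: 13.15
position: [523.6, -385.2, 80.7]
ee_rot: [0.5, -0.497, 0.503, -0.5]
force: [0.2, 0.1, 0.6]
grip_width: 85.6
```

```bash
python3 -c "
from h import *
p,r,st=tool(); print(p,st['force'],st['grip_width'],(r.inv()*down(0)).as_rotvec().round(4))
s=viewer.snapshot('wrist'); cv2.imwrite('pics/w7.png',s['img'])"
```

```text
[ 523.56442449 -385.21115079   80.71693738] [0.23321725 0.14801682 0.62564158] 85.56396907152255 [-0.0067  0.0002  0.005 ]
```

View pics/w7.png

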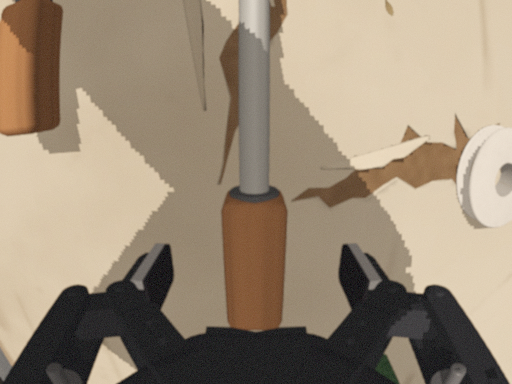

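The rod is released: handle at (254,260), steel straight. Rising, then travelling to the pedal.

Emit:
servo_tool:
  targets:
    - [[0,0,0,0,-0.02,0,1],[0,0,0,0,-0.045,0,1],[0,0,0,0,-0.045,0,1],[0,0,0,0,-0.045,0,1],[0,0,0,0,-0.045,0,1],[0,0,0,0,-0.04,0,1],[0,0,0,0,0,0,1]]

```text
time: 13.9
position: [520.8, -383.0, 327.0]
ee_rot: [0.5, -0.499, 0.501, -0.5]
force: [0.7, -0.4, 1.1]
grip_width: 85.3
```

```bash
python3 -c "
from h import *
p,r,st=tool(); print(p,st['force'],st['grip_width'],(r.inv()*down(0)).as_rotvec().round(4))
s=viewer.snapshot('wrist'); cv2.imwrite('pics/w8.png',s['img']);np.savez('w8.npz',**s)
W=world(s,True)
m=np.zeros(W.shape[:2],bool); m[60:300,220:300]=True
Q=W[m&(W[...,2]>12)&(W[...,2]<40)]; print(np.percentile(Q,[1,50,99],axis=0).round(1))
show(plan([462,150,330],down(0),12,0))"
```

```text
[ 520.81818354 -382.95548798  326.95861052] [ 0.67605671 -0.35701736  1.14712244] 85.29898563667055 [-0.0019  0.0001  0.0004]
[[ 509.8 -511.5   15.7]
 [ 524.  -365.8   28.4]
 [ 580.5 -252.3   35.3]]
[[0.0, 0.0, 0.0, -0.0444, -0.0004, -0.0048, 0.0],
[0.0, 0.0, 0.0, -0.0444, -0.0004, -0.0048, 0.0],
[0.0, 0.0, 0.0, -0.0444, -0.0004, -0.0048, 0.0],
[0.0, 0.0, 0.0, -0.0444, -0.0004, -0.0048, 0.0],
[0.0, 0.0, 0.0, -0.0444, -0.0004, -0.0048, 0.0],
[0.0, 0.0, 0.0, -0.0444, -0.0005, -0.0048, 0.0],
[0.0, 0.0, 0.0, -0.0444, -0.0005, -0.0048, 0.0],
[0.0, 0.0, 0.0, -0.0444, -0.0005, -0.0048, 0.0],
[0.0, 0.0, 0.0, -0.0444, -0.0005, -0.0048, 0.0],
[0.0, 0.0, 0.0, -0.0444, -0.0005, -0.0048, 0.0],
[0.0, 0.0, 0.0, -0.0444, -0.0005, -0.0048, 0.0],
[0.0, 0.0, 0.0, -0.0444, -0.0005, -0.0048, 0.0]]
```

View pics/w8.png

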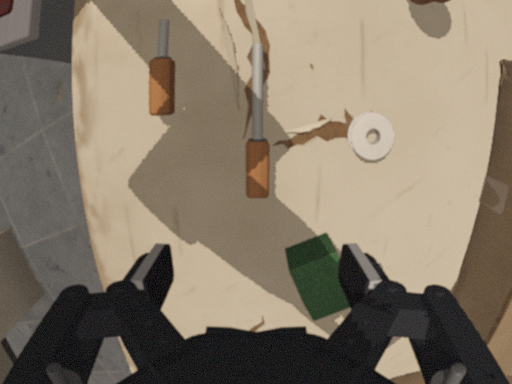

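The rod lies on the table at (257,120) and everything else is in place. Moving on, with the gripper closing.

Emit:
servo_tool:
  targets:
    - [[0,0,0,-0.03,-0.001,-0.004,0],[0,0,0,-0.044,-0.001,-0.005,0],[0,0,0,-0.044,-0.001,-0.005,0],[0,0,0,-0.044,-0.001,-0.005,0],[0,0,0,-0.044,-0.001,-0.005,0],[0,0,0,-0.044,-0.001,-0.005,0],[0,0,0,-0.044,-0.001,-0.005,0],[0,0,0,-0.044,-0.001,-0.005,0],[0,0,0,-0.044,-0.001,-0.005,0],[0,0,0,-0.044,-0.001,-0.005,0],[0,0,0,-0.044,-0.001,-0.005,0],[0,0,0,-0.03,-0.001,-0.003,0],[0,0,0,0,0,0,0]]

```text
time: 15.25
position: [452.2, 136.7, 316.6]
ee_rot: [-0.503, 0.512, -0.49, 0.494]
force: [-0.1, -0.2, 0.4]
grip_width: -0.0
```

```bash
python3 -c "
from ins import *
p,r,st=tool(); print(p,st['force'],st['grip_width'],(r.inv()*down(0)).as_rotvec().round(4))
s=viewer.snapshot('wrist'); cv2.imwrite('pics/w9.png',s['img']);np.savez('w9.npz',**s)
W=world(s,True)-BORE; 
X=W@XD;Y=W@YD;Z=W[...,2]+92.4
np.savez('st9.npz',X=X,Y=Y,Z=Z)
print(proj(s,BORE-112*XD+345*YD+np.array([0,0,85-92.4]),True))
"
```

```text
[452.2337602  136.67816694 316.649047  ] [-0.1221207  -0.23251817  0.37665675] -0.02351874132404436 [ 0.0312 -0.0053 -0.0122]
(np.float64(268.5732258291094), np.float64(13.914484000958964))
```

View pics/w9.png

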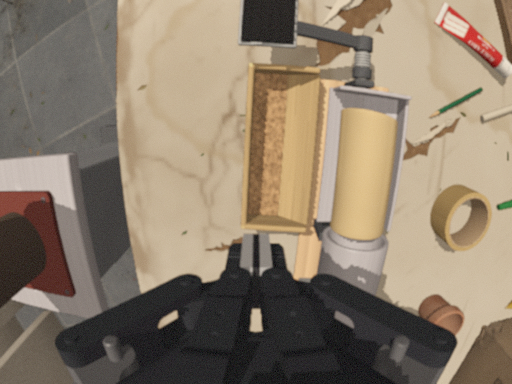

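The candle lies clear of the tube, spanning (365,112) to (358,240). The pedal pad is at (268,20), as predicted.

```bash
python3 -c "
from ins import *
d=np.load('st9.npz');X,Y,Z=d['X'],d['Y'],d['Z']
k=(abs(X+112)<45)&(abs(Y-345)<50)&(Z>60)&(Z<110); print('pedal',k.sum(),[np.percentile(a[k],[1,50,99]).round(1) for a in (X,Y,Z)])
k=(abs(X)<12)&(Y>110)&(Y<265)&(Z>110)&(Z<130); print('candle',k.sum(),[np.percentile(a[k],[1,50,99]).round(1) for a in (X,Y,Z)])
c=BORE-112*XD+345*YD; print(c)
show(plan([c[0],c[1],190],down(-0.06),6,0))
"
```

```text
pedal 2948 [array([-141.4, -109.4,  -69.2]), array([311.4, 334.4, 361.4]), array([76.1, 85.2, 87.9])]
candle 2840 [array([-11.8,  -1.3,  11.6]), array([114. , 189.3, 250.5]), array([115.5, 118.3, 129.3])]
[459.68912176 311.095155    92.4       ]
[[0.005, 0.009, -0.002, -0.0291, 0.0213, 0.0017, 0.0],
[0.005, 0.009, -0.002, -0.0291, 0.0213, 0.0014, 0.0],
[0.005, 0.009, -0.002, -0.0292, 0.0212, 0.001, 0.0],
[0.005, 0.009, -0.002, -0.0292, 0.0212, 0.0006, 0.0],
[0.005, 0.009, -0.002, -0.0292, 0.0211, 0.0002, 0.0],
[0.005, 0.009, -0.002, -0.0293, 0.0211, -0.0001, 0.0]]
```

Emit:
servo_tool:
  targets:
    - [[0.006,0.009,-0.002,-0.03,0.0,0.0015,0],[0.006,0.009,-0.002,-0.03,0.005,0.001,0],[0.005,0.009,-0.002,-0.03,0.01,0.001,0],[0.005,0.009,-0.002,-0.03,0.02,0.0005,0],[0.005,0.009,-0.002,-0.028,0.025,0,0],[0.004,0.009,-0.002,-0.025,0.03,0,0],[0,0,0,0,0.02,0,0],[0,0,0,0,0,0,0]]

```text
time: 16.1
position: [462.0, 303.6, 194.6]
ee_rot: [0.486, -0.517, 0.519, -0.477]
force: [-0.1, -0.4, 0.3]
grip_width: -0.1
```

```bash
cat > ped.py <<'E'
from ins import *
import sys
p,r,st=tool(); tipp=p+r.apply([0,73,0])-BORE
print("t",st["time"],"fingertip in station",np.round([tipp@XD,tipp@YD,tipp[2]+92.4],1),"tcp",p.round(1),"F",st["force"].round(1),"tilt",(r.inv()*down(YAW)).as_rotvec().round(4))
z=float(sys.argv[1]); n=int(sys.argv[2]); x=float(sys.argv[3]) if len(sys.argv)>3 else -112
c=BORE+x*XD+345*YD; c[2]=z+73
show(plan(c,down(YAW),n,0))
E
python3 ped.py 95 2
```

```text
t 16.1 fingertip in station [-109.8  336.8  121.6] tcp [462.  303.6 194.6] F [-0.1 -0.4  0.3] tilt [ 0.0071 -0.012   0.0117]
[[0.004, -0.006, 0.006, -0.0038, 0.0132, -0.0013, 0.0],
[0.004, -0.006, 0.006, -0.0037, 0.0133, -0.0014, 0.0]]
```

Emit:
servo_tool:
  targets:
    - [[0.004,-0.006,0.006,-0.004,0.013,-0.001,0],[0.004,-0.006,0.006,-0.004,0.01,-0.001,0],[0,0,0,0,0,0,0]]

```text
time: 16.4
position: [461.6, 308.4, 170.4]
ee_rot: [0.484, -0.515, 0.516, -0.484]
force: [0.1, -0.8, -0.4]
grip_width: -0.3
```

```bash
python3 ped.py 30 5 -108; python3 -c "
from h import *
s=viewer.snapshot('scene'); crop(s['img'],200,180,320,300,6,'c10.png')"
```

```text
t 16.4 fingertip in station [-110.   342.4   97.4] tcp [461.6 308.4 170.4] F [ 0.1 -0.8 -0.4] tilt [ 0.0004 -0.003   0.0012]
[[0.0, -0.001, 0.0, -0.0005, 0.0135, 0.0004, 0.0],
[0.0, -0.001, 0.0, -0.0005, 0.0135, 0.0004, 0.0],
[0.0, -0.001, 0.0, -0.0005, 0.0135, 0.0004, 0.0],
[0.0, -0.001, 0.0, -0.0005, 0.0135, 0.0004, 0.0],
[0.0, -0.001, 0.0, -0.0005, 0.0135, 0.0004, 0.0]]
```

View pics/c10.png

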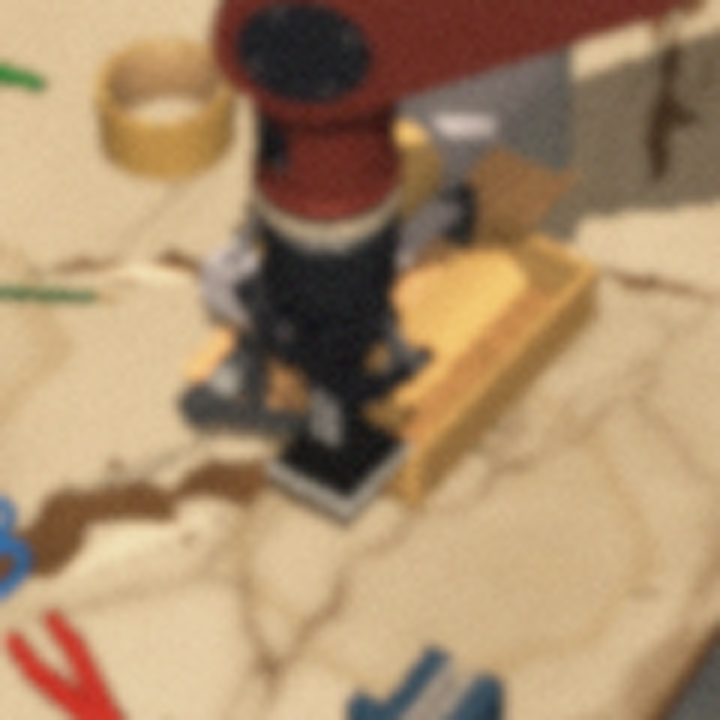

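Emit:
servo_tool:
  targets:
    - [[0,-0.001,0,-0.0005,0.012,0.0002,0],[0,-0.001,0,-0.0005,0.012,0.0002,0],[0,0,0,-0.0005,0.012,0.0002,0],[0,0,0,-0.0005,0.012,0.0002,0]]

```text
time: 16.85
position: [463.2, 310.4, 124.9]
ee_rot: [-0.484, 0.516, -0.515, 0.484]
force: [-7.6, -2.4, 6.1]
grip_width: 0.1
```

```bash
python3 ped.py 30 2 -108
```

```text
t 16.85 fingertip in station [-108.5  344.6   51.9] tcp [463.2 310.4 124.9] F [-7.6 -2.4  6.1] tilt [ 0.0002 -0.0027 -0.0006]
[[0.0, -0.001, 0.0, -0.0002, 0.0109, 0.0002, 0.0],
[0.0, -0.001, 0.0, -0.0002, 0.0109, 0.0002, 0.0]]
```

Emit:
servo_tool:
  targets:
    - [[0,0,0,0,0.01,0,0],[0,0,0,0,0.008,0,0],[0,0,0,0,0.005,0,0]]

```text
time: 17.15
position: [464.1, 310.8, 109.6]
ee_rot: [-0.486, 0.515, -0.515, 0.483]
force: [-27.9, -14.3, 62.3]
grip_width: -0.1
```

```bash
python3 ped.py 30 2 -106
```

```text
t 17.15 fingertip in station [-107.7  344.9   36.6] tcp [464.1 310.8 109.6] F [-27.9 -14.3  62.3] tilt [ 0.0021 -0.0011  0.0021]
[[0.001, -0.001, 0.001, 0.0, 0.0033, 0.0008, 0.0],
[0.001, -0.001, 0.001, 0.0, 0.0033, 0.0008, 0.0]]
```

It's on the stop, with a high force. Ease off slightly and look.

Emit:
servo_tool:
  targets:
    - [[0,0,0,0,-0.002,0,0]]

```text
time: 17.25
position: [463.3, 310.7, 113.8]
ee_rot: [-0.487, 0.515, -0.515, 0.482]
force: [-6.2, -1.0, 6.3]
grip_width: 0.4
```

```bash
python3 ped.py 30 2 -106;  python3 -c "
from h import *
s=viewer.snapshot('scene'); crop(s['img'],200,180,320,300,6,'c11.png')"
```

```text
t 17.25 fingertip in station [-108.8  344.6   40.8] tcp [463.3 310.7 113.8] F [-6.2 -1.   6.3] tilt [ 0.0049 -0.0007  0.0035]
[[0.002, 0.0, 0.002, -0.0001, 0.0054, 0.0012, 0.0],
[0.002, 0.0, 0.002, -0.0001, 0.0054, 0.0012, 0.0]]
```

View pics/c11.png

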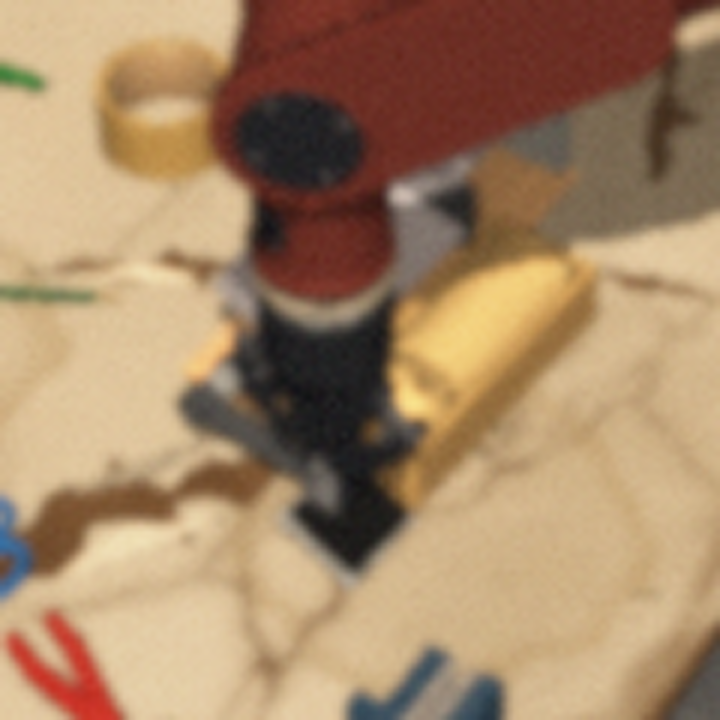

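The candle is in the tray. I'll press once more gently and hold, to be sure the stop is held long enough.

Emit:
servo_tool:
  targets:
    - [[0,0,0,0,0.0035,0,0],[0,0,0,0,0.001,0,0],[0,0,0,0,0.0005,0,0]]

```text
time: 17.6
position: [463.3, 310.9, 112.6]
ee_rot: [-0.487, 0.515, -0.514, 0.483]
force: [-4.6, -1.3, 7.6]
grip_width: 0.0
```

```bash
python3 ped.py 130 5 -110
```

```text
t 17.6 fingertip in station [-108.7  344.8   39.6] tcp [463.3 310.9 112.6] F [-4.6 -1.3  7.6] tilt [0.0048 0.0002 0.0041]
[[0.001, 0.0, 0.001, 0.0001, -0.0181, -0.0004, 0.0],
[0.001, 0.0, 0.001, 0.0001, -0.0181, -0.0004, 0.0],
[0.001, 0.0, 0.001, 0.0001, -0.0181, -0.0004, 0.0],
[0.001, 0.0, 0.001, 0.0, -0.0181, -0.0004, 0.0],
[0.001, 0.0, 0.001, 0.0, -0.0181, -0.0003, 0.0]]
```

Emit:
servo_tool:
  targets:
    - [[0,0,0,0,0.003,0,0],[0,0,0,0,0.003,0,0]]

```text
time: 17.8
position: [463.9, 311.1, 111.2]
ee_rot: [-0.488, 0.515, -0.514, 0.483]
force: [-13.9, -7.6, 34.4]
grip_width: 0.0
```

```bash
python3 ped.py 130 5 -110
```

```text
t 17.8 fingertip in station [-108.2  344.9   38.2] tcp [463.9 311.1 111.2] F [-13.9  -7.6  34.4] tilt [0.005  0.001  0.0051]
[[0.001, 0.0, 0.001, 0.0001, -0.0184, -0.0005, 0.0],
[0.001, 0.0, 0.001, 0.0001, -0.0184, -0.0005, 0.0],
[0.001, 0.0, 0.001, 0.0001, -0.0184, -0.0005, 0.0],
[0.001, 0.0, 0.001, 0.0001, -0.0184, -0.0005, 0.0],
[0.001, 0.0, 0.001, 0.0001, -0.0184, -0.0005, 0.0]]
```

Emit:
servo_tool:
  targets:
    - [[0,0,0,0,0.001,0,0],[0,0,0,0,0.0005,0,0]]

```text
time: 18.0
position: [463.4, 311.1, 112.7]
ee_rot: [-0.488, 0.515, -0.514, 0.482]
force: [-3.2, -1.4, 5.3]
grip_width: 0.2
```

```bash
python3 ped.py 130 5 -110
python3 - <<'E'
from ins import *
s=viewer.snapshot("scene"); W=world(s)-BORE
X=W@XD;Y=W@YD;Z=W[...,2]+92.4
dark=s["img"].max(-1)<45
def fit(k,n):
    A=np.c_[X[k],Y[k],np.ones(k.sum())]; z=Z[k]; w=np.ones(len(z),bool)
    for _ in range(5):
        c=np.linalg.lstsq(A[w],z[w],rcond=None)[0]; e=z-A@c; w=abs(e)<max(2,1.5*e[w].std())
    print(n,k.sum(),w.sum(),"slope angle x",np.arctan(c[0]).round(3),"z at centre",(c@[-106,345,1]).round(1))
fit(dark&(X>-140)&(X<-75)&(Y>350)&(Y<376)&(Z<70)&(Z>5),"pad")
# trough: right/far side floor slope
k=(X>5)&(X<42)&(Y>130)&(Y<270)&(Z>40)&(Z<140); print(k.sum());
E
```

```text
t 18.0 fingertip in station [-108.8  344.7   39.7] tcp [463.4 311.1 112.7] F [-3.2 -1.4  5.3] tilt [0.0068 0.0015 0.0063]
[[0.001, 0.0, 0.001, 0.0002, -0.0181, -0.0005, 0.0],
[0.001, 0.0, 0.001, 0.0001, -0.0181, -0.0004, 0.0],
[0.001, 0.0, 0.001, 0.0001, -0.0181, -0.0004, 0.0],
[0.001, 0.0, 0.001, 0.0001, -0.0181, -0.0004, 0.0],
[0.001, 0.0, 0.001, 0.0001, -0.0181, -0.0004, 0.0]]
pad 37 24 slope angle x 0.323 z at centre 31.7
2
```

Emit:
servo_tool:
  targets:
    - [[0,0,0,0,0.0035,0,0],[0,0,0,0,0.003,0,0],[0,0,0,0,0.003,0,0],[0,0,0,0,0.003,0,0]]

```text
time: 18.45
position: [464.1, 311.4, 111.4]
ee_rot: [-0.49, 0.514, -0.514, 0.481]
force: [-13.8, -6.1, 29.2]
grip_width: -0.0
```

```bash
python3 ped.py 150 5 -110
```

```text
t 18.45 fingertip in station [-108.2  344.9   38.4] tcp [464.1 311.4 111.4] F [-13.8  -6.1  29.2] tilt [0.0087 0.0031 0.0092]
[[0.002, 0.001, 0.002, 0.0003, -0.0223, -0.0007, 0.0],
[0.002, 0.001, 0.002, 0.0003, -0.0223, -0.0006, 0.0],
[0.002, 0.001, 0.002, 0.0002, -0.0223, -0.0006, 0.0],
[0.002, 0.001, 0.002, 0.0002, -0.0223, -0.0006, 0.0],
[0.002, 0.001, 0.002, 0.0001, -0.0223, -0.0005, 0.0]]
```

Held on the stop at about 30 N. Let the pedal up slowly, then rise clear.

Emit:
servo_tool:
  targets:
    - [[0,0,0,0,-0.008,0,0],[0,0,0,0,-0.01,0,0],[0,0,0,0,-0.012,0,0],[0,0,0,0,-0.012,0,0],[0,0,0,0,-0.015,0,0],[0,0,0,0,-0.025,0,0],[0,0,0,0,-0.04,0,0],[0,0,0,0,-0.04,0,0],[0,0,0,0,-0.04,0,0],[0,0,0,0,-0.03,0,0],[0,0,0,0,0,0,0]]

```text
time: 19.55
position: [464.6, 312.8, 355.3]
ee_rot: [-0.491, 0.514, -0.513, 0.48]
force: [0.2, 0.3, -0.0]
grip_width: 0.1
```

Run:
```python
from ins import *
p,r,st=tool(); print(p,st["force"],st["time"])
w=viewer.snapshot("wrist"); cv2.imwrite("pics/w12.png",w["img"])
s=viewer.snapshot("scene"); crop(s["img"],190,150,350,290,5,"c12.png")
W=world(w,True)-BORE
X=W@XD;Y=W@YD;Z=W[...,2]+92.4
k=(X>-135)&(X<-85)&(Y>318)&(Y<372)&(Z>20)&(Z<110)
print("pad",k.sum(),np.percentile(Z[k],[10,50,90]) if k.any() else "")
hsv=cv2.cvtColor(w["img"],cv2.COLOR_BGR2HSV)
k=(X>-125)&(X<-65)&(Y>110)&(Y<290)&(Z>45)&(Z<90)
print("candle",k.sum(),[np.percentile(a[k],[2,50,98]).round(1) for a in (X,Y,Z)])
```

```text
[464.5714189  312.78052067 355.28893088] [ 0.23686357  0.31479533 -0.01323348] 19.55
pad 1910 [84.39442628 85.63938874 86.90711518]
candle 190 [array([-108.7,  -72. ,  -65.4]), array([123.3, 241.5, 249.8]), array([46.1, 58.5, 69.1])]
```

View pics/w12.png

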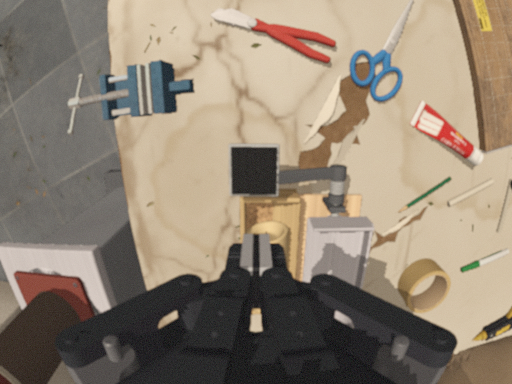

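View pics/c12.png

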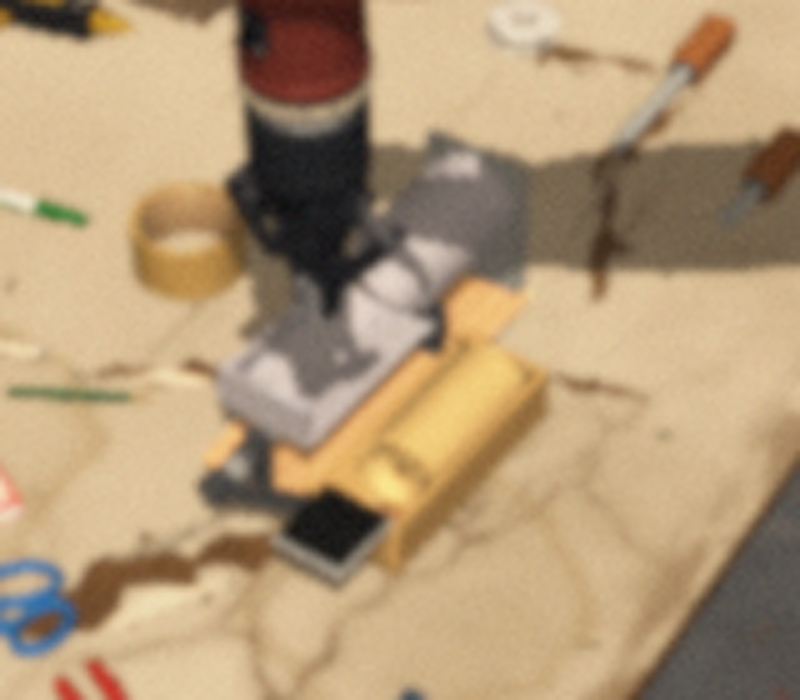

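The pedal is back up, with the pad at 85.6 mm, and the candle lies in the tray. One last numeric check, then I hand in.

Run:
```python
from ins import *
s=viewer.snapshot("scene"); W=world(s)-BORE
X=W@XD;Y=W@YD;Z=W[...,2]+92.4
k=(X>-120)&(X<-72)&(Y>125)&(Y<245)&(Z>60)&(Z<85)
print("candle top strip",k.sum(),[np.percentile(a[k],[5,50,95]).round(1) for a in (X,Y,Z)])
W+=BORE
k=(abs(W[...,0]-521)<25)&(W[...,1]>-440)&(W[...,1]<-215)&(W[...,2]>10)&(W[...,2]<80)
print("rod",np.percentile(W[k],[1,50,99],axis=0).round(1))
from plant import order
print(order.finish_job())
```

```text
candle top strip 237 [array([-117.9, -102.2,  -81.8]), array([132. , 187.2, 239.9]), array([60.8, 65.3, 71.3])]
rod [[ 504.6 -428.1   10.2]
 [ 518.2 -354.3   20.8]
 [ 533.8 -225.3   33.3]]
the job is handed in; nothing more can be done
None
```

The job was handed in after about 20 s of robot time. No verdict is reported, so what follows rests on my own last checks.

**What I did:** I pushed the long rod through the hole until its handle stalled on the plate, which slid the candle onto the trough. Then I drew the rod out and laid it flat near where it started. I pressed the pedal to its stop, held it there, and let it come back up.

**Last checks:**
- **Candle:** it lies in the tray, its top about 65–70 mm up (axis about 37 mm high) and its visible strip centred near x = −100 mm.
- **Rod:** it lies flat and released on the table, with its top at about 30 mm.
- **Pedal:** the pad is back up at 85.6 mm.
- **Other things:** none looked moved in the last pictures. I did not measure them again.

**Did not go as planned or disagreed:**
- **Pedal force:** my first press peaked at about 62 N on the stop, well over the 20 N given for it. I eased off and pressed again at about 30 N.
- **Pedal angle:** a rough depth fit gave a slope of only 0.32 rad, from few points and with the press relaxed between holds. The pad height in the same fit, 31.7 mm, did agree with the stop.
- **Plate position:** the plate was about 2 mm further along than I first measured.

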